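Unstack the pile and set out the candle bench

TASK

Take the pile on the bench apart from the top down, one thing at a time, and set each thing straight on its own place: the dropper bottle upright in the middle of the round cork coaster, the gold lid squarely on the amber jar, the small blue box in the middle of the white label box and the turquoise mould in the middle of the slatted wooden rack, these two lying lengthwise along what they rest on. Leave the big amber bottle and the white lidded candle standing where they are.

Things in the scene. Friction and masses are not known exactly. Their poses are not given: they have to be found in the camera images.
- dropper: Small amber glass dropper bottle with a black rubber bulb, standing on top of the pile. Round body 33 mm across and 73 mm high, then a black collar 20 mm across to 85 mm and the bulb up to 106 mm; 0.07 kg. Origin at the centre of its underside, z up along the bottle. At the start the underside is about 70 mm above the bench.
- gold_lid: Gold pressed-tin lid, a flat disc 62 mm across and 12 mm high, second in the pile under the dropper bottle, about 20 g. Origin at the centre of its underside, z up. It lies flat on the blue box at the start, underside about 58 mm above the bench.
- blue_box: Small dark blue card box with a yellow panel on one long side, 44 mm (x) by 75 mm (y) by 34 mm high, third in the pile under the lid, its ends showing. Origin at the centre of its underside, y along its length. It lies on the mould at the start, nearly lengthwise, underside 24 mm above the bench.
- mould: Turquoise six-cavity bar mould, rigid enough to grip, 62 mm (x) by 130 mm (y) by 24 mm high, at the bottom of the pile, flat on the bench. Origin at the centre of its underside, y along its length. About 0.11 kg.
- coaster: Round cork coaster, 70 mm across and 5 mm thick, fixed on the bench: the place of the dropper bottle. Origin at the centre of its underside.
- amber_jar: Amber glass candle jar without a lid, 64 mm across and 85 mm high, standing loose on the bench: the gold lid (2 mm smaller) rests on its rim, 85 mm up. Origin at the centre of its underside, z up. About 0.3 kg.
- label_box: Shallow white card box, about 135 mm (x) by 213 mm (y), fixed on the bench: the place of the blue box, which comes to rest 31 mm above the bench. Origin at the centre of its underside, y along its length.
- rack: Low rack of seven pale wooden slats on two runners, 110 mm (x) by 169 mm (y), flat top 14 mm above the bench, fixed: the place of the mould. Origin at the centre of its underside, y along its length (the slats run along x).
- amber_bottle: Amber bottle with a black screw cap and a paper label, 56 mm across and 164 mm high, standing loose on the bench; not part of the job, to be left standing. Origin at the centre of its underside.
- white_candle: White candle in a glass with a white lid, 60 mm across and 70 mm high, standing loose on the bench; not part of the job, to be left standing. Origin at the centre of its underside.
There are look-alikes about, which are no part of the job. What is meant by the dropper is not green, and is the larger of those in its own colour.

How it is judged:
By the outcome, as a careful person would: the job done as asked, in the order asked, and still so for the second after the job is handed in, with the robot touching nothing.
It also fails if it takes over 131 s, if anything falls off the work surface, if the arm or the gripper's body presses on something with over 40 N, if the wrist force passes 120 N, or if a joint passes its speed limit or range.

ROBOT

A 6-joint arm with a two-finger parallel gripper is mounted at the origin on a cart in front of the work surface, level with it; the furniture and walls round the work are solid. World frame = base frame: x ahead of the robot, y to its left, z up, the work surface at z = 0. Lengths are in m, angles in rad, forces in N, time in s.
With the tool pointing down it reaches from about 0.25 to 0.725 m from the base axis. Payload 4 kg.
Tool frame: the origin (TCP) lies midway between the tips of the shut fingers; the grasp point (between the pads) lies r.grip_point_offset behind it (r.grip_point_offset is the distance from the TCP to the grasp point, in m); z points along the fingers, y is the line along which they close (so a half turn about z gives the same grasp; the last joint's range is limited). The gripper opens to 85 mm and grips with 20 to 120 N. Pads are 22 mm wide; open, the fingers measure 114 mm over their backs; the gripper's body (76 mm by 85 mm) begins 54 mm behind the grasp point. The pads swing forward as they close: fully open they stand 13 mm farther back than shut.
Start: joints at [-1.142, 0.241, 0.005, 1.335, 0, 1.571], TCP at [0.208, -0.455, 0.231] pointing down, gripper open.
Joint ranges: [-2.72, 2.72], [-1.05, 1.87], [-1.09, 1.28], [-1.99, 2.15], [-1.42, 1.44], [-3.14, 3.14]. Speed limits (rad/s): [2.79, 2.79, 3.14, 3.14, 3.14, 3.14].

INTERFACE

Orientations are given as a rotation vector (axis times angle).
In Python, from rig import readout, eyes, r, nets gives the robot as it stands. The module is installed in compiled form; this text tells all that it offers.
- The arm moves only by the tool arm_command, never from a script. Its argument "plan" is a list of rows, each an object with "delta_pos": the shift along the tool's x, y, z in m, a list of three; "delta_rot": the turn, a rotation vector about the tool's x, y, z in rad, a list of three. In form: [{"delta_pos": [dx, dy, dz], "delta_rot": [ax, ay, az]}, ...]. A call has 1 to 12 rows; each row shifts and turns the commanded pose from where the row before left it, along the tool's axes as they then stand; what a row does not reach is not made up. A row lasts 1/10 s, in which the tool goes at most 50 mm and 8.59 degrees, less where a joint would pass 70% of its speed; a pose out of reach is approached as far as the arm can. A call is refused whole if a number of a shift passes 0.05 or a number of a turn 0.15, either way. A call with a gripper value outside its range is refused whole. "claw" is the finger opening in m, from 0 to 0.0854, set as the call begins (left out, the last holds). The fingers move at their own pace and stop on an object; "force" is the grip in N (left out, the last holds). Time passes only in rows, so rows that do not move let the fingers close. It gives the time, the measured TCP pose, the force, the opening and the grip force at its end, in the units of the state.
- readout.observe(): the state, without advancing time (a new reading comes with each control period).
- eyes.get_image(name): name is "scene" or "top" or "wrist"; returns the picture (420x560x3 uint8, red, green, blue); there is no depth.
- eyes.camera_model(name): a dict with "camera_matrix" (3x3 intrinsics, pixels), "k1" (the pictures are not rectified: a ray, as slopes to the right and down, at radius r is drawn at 1 + k1 r^2 times it, then the intrinsics apply), "pose" (4x4, takes a point from camera to world coordinates). Camera axes: x right, y down, z forward; pixel columns grow to the right and rows downward; lengths in m; the calibration is good to about 2 mm. A picture is of the moment at which its call begins: read the wrist's pose just before it. camera_model takes no time and is no camera call; for the wrist camera it gives the pose at the moment of the call.
- r.hand_in(): hands the job in; it is judged then, once.
Trained networks look in the newest picture that a camera, given by its name, has taken for a name from the list of things; names that differ only in an ending like _2 or _b are one class to them, and where a whole thing is asked for, a point or a joint stands for the part that bears it (a point fixed in the world has none). Each returns a list of dicts, best first, with "score" (0 to 1); they miss things now and then, are a little off and sometimes report something else, mostly with a low value. They report only what shows in the picture. A call takes as long as a camera call. They do not tell look-alikes from the thing itself.
- nets.boxes_of(name, camera): "box" ([centre column, centre row, width, height] in pixels, round what is visible of it).
The state is a dict: "t": time; "qpos": joint angles; "joint_velocities": joint speeds; "joint_torque": joint torques, N m; "ee_pos": TCP position; "tool_rot": TCP orientation; "contact_force": force on the tool from outside, world axes, zero at the start; "torque": the same for the moment, N m; "grip_width": finger opening in m; "finger_force": force on a finger pad.
Only numpy, scipy, OpenCV 4.12 (cv2) and the standard library are available. Lean on these libraries where they do the work, as an engineer would, in place of code of your own. Each camera call takes 0.05 s, during which the arm holds its last target. There are 200 camera calls.

## Working session

There is one attempt and no reset: what is moved stays moved. The work goes in short steps, Python scripts to look and compute and a tool call to move; the robot and the scene stay as the last step left them, time stands still between calls to the robot, and variables do not carry over. Pictures are saved under pics/ and viewed, at most 14 in all, crops included, and the job is handed in when it is done.

Besides the shell and the picture viewer there is one more tool, called after "Request:" by a JSON object that holds its "op" and its "data", one argument or row to a line. arm_command: Moves the arm, as the interface text tells. Its arguments: {"type":"object","properties":{"plan":{"type":"array"},"claw":{"type":"number"},"force":{"type":"number"}},"required":["plan"]}

```bash
mkdir -p pics
cat > h.py <<'E'
import numpy as np, cv2
from rig import readout, eyes, r, nets
def pic(cam,fn=None):
    m=eyes.camera_model(cam); im=eyes.get_image(cam)
    if fn: cv2.imwrite('pics/'+fn,cv2.cvtColor(im,cv2.COLOR_RGB2BGR))
    return im,m
def p2w(m,u,v,z):
    K=np.array(m["camera_matrix"]);T=np.array(m["pose"]);k=m["k1"]
    d=np.array([(u-K[0,2])/K[0,0],(v-K[1,2])/K[1,1]]);s=d.copy()
    for _ in range(20): s=d/(1+k*(s@s))
    w=T[:3,:3]@np.array([s[0],s[1],1]);o=T[:3,3]
    return o+w*(z-o[2])/w[2]
def w2p(m,p):
    K=np.array(m["camera_matrix"]);T=np.array(m["pose"]);k=m["k1"]
    c=T[:3,:3].T@(np.array(p,float)-T[:3,3]);s=c[:2]/c[2];s=s*(1+k*(s@s))
    return np.array([K[0,0]*s[0]+K[0,2],K[1,1]*s[1]+K[1,2]])
E
python3 - <<'E'
from h import *
o=readout.observe();print({k:np.round(v,3) for k,v in o.items()},r.grip_point_offset)
for c in("top","scene"):
    im,m=pic(c,c+'0.png');print(c,np.round(m["pose"],3).tolist(),np.round(m["camera_matrix"],1).tolist(),m["k1"])
    for n in "dropper gold_lid blue_box mould coaster amber_jar label_box rack amber_bottle white_candle".split():
        print(n,[(np.round(b["box"]).astype(int).tolist(),round(b["score"],2)) for b in nets.boxes_of(n,c)[:4]])
E
```

```text
{'t': np.float64(0.0), 'qpos': array([-1.142,  0.241,  0.004,  1.335,  0.   ,  1.571]), 'joint_velocities': array([-0.   , -0.001, -0.001,  0.001, -0.   , -0.   ]), 'joint_torque': array([ 1.0000e-03, -3.7232e+01,  2.5241e+01,  1.7000e-02,  0.0000e+00,
       -0.0000e+00]), 'ee_pos': array([ 0.208, -0.454,  0.23 ]), 'tool_rot': array([-3.068e+00, -6.680e-01,  1.000e-03]), 'contact_force': array([ 0.015, -0.009, -0.849]), 'torque': array([ 0.038, -0.015, -0.036]), 'finger_force': np.float64(0.0), 'grip_width': np.float64(0.086)} 0.0187
top [[-0.015, -0.987, 0.162, 0.395], [-1.0, 0.014, -0.008, -0.005], [0.005, -0.162, -0.987, 1.071], [0.0, 0.0, 0.0, 1.0]] [[459.3, 0.0, 273.4], [0.0, 459.3, 201.7], [0.0, 0.0, 1.0]] -0.07633585860806844
dropper [([263, 183, 19, 20], 0.84), ([228, 221, 14, 17], 0.58), ([278, 149, 14, 18], 0.47), ([383, 258, 34, 29], 0.3)]
gold_lid [([264, 188, 27, 23], 0.84)]
blue_box [([267, 190, 37, 24], 0.44)]
mould [([269, 189, 51, 27], 0.73), ([225, 265, 35, 34], 0.2)]
coaster [([313, 262, 30, 34], 0.56)]
amber_jar [([225, 264, 32, 31], 0.67), ([265, 188, 30, 24], 0.22)]
label_box [([394, 185, 94, 68], 0.93)]
rack [([143, 196, 71, 49], 0.7)]
amber_bottle [([151, 268, 40, 28], 0.96)]
white_candle [([384, 258, 28, 32], 0.94)]
scene [[0.523, -0.534, 0.664, -0.079], [-0.852, -0.321, 0.413, -0.402], [-0.008, -0.782, -0.623, 0.684], [0.0, 0.0, 0.0, 1.0]] [[448.3, 0.0, 274.3], [0.0, 448.3, 210.7], [0.0, 0.0, 1.0]] 0.006543755291225793
dropper [([279, 188, 18, 48], 0.94), ([311, 202, 11, 27], 0.83), ([228, 219, 20, 38], 0.82)]
gold_lid [([278, 210, 24, 17], 0.6), ([198, 246, 38, 49], 0.49)]
blue_box [([281, 220, 37, 18], 0.97)]
mould [([282, 229, 59, 38], 0.98)]
coaster [([283, 295, 35, 27], 0.59)]
amber_jar [([198, 245, 39, 51], 0.83)]
label_box [([408, 274, 119, 86], 0.86)]
rack [([180, 193, 70, 42], 0.8)]
amber_bottle [([140, 209, 38, 69], 0.98)]
white_candle [([359, 314, 34, 49], 0.74)]
```

Run:
```python
import cv2
a=cv2.imread('pics/top0.png')[130:310,90:460];cv2.imwrite('pics/top0c.png',cv2.resize(a,None,fx=2.16,fy=2.16,interpolation=cv2.INTER_CUBIC))
```

```text
(no output)
```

View pics/top0c.png

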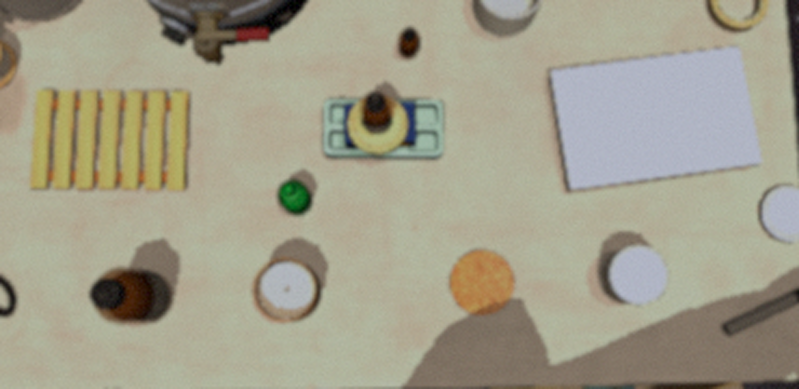

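View pics/scene0.png

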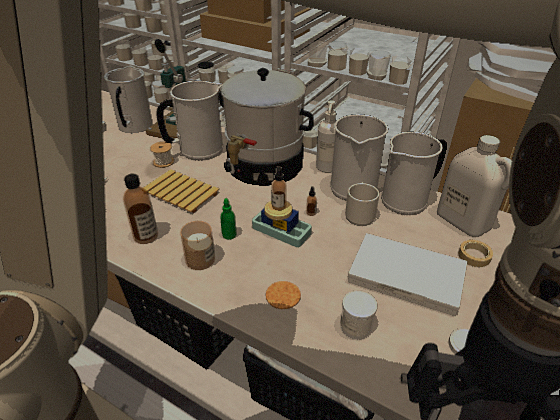

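The top crop shows the pile with the dropper at about (263,183). The green and small brown look-alikes are at (228,221) and (278,149). The rack is on the left, the label box (slightly turned) on the right, and the coaster, jar, bottle and candle are in the lower row. Next I'll measure each of them.

Run:
```python
from h import *
im,m=pic("top")
hsv=cv2.cvtColor(im,cv2.COLOR_RGB2HSV)
def px(u,v): return im[v,u].tolist(),hsv[v,u].tolist()
for n,u,v in[("rack",122,195),("label",394,185),("coaster",313,262),("mould",293,188),("mould2",243,200),("table",320,150),("lid",265,198),("blue",281,188),("jarwax",222,264),("jarrim",211,264)]:print(n,px(u,v))
def fit(mask,z,roi,name):
    M=np.zeros_like(mask);x,y,w,h=roi;M[y:y+h,x:x+w]=mask[y:y+h,x:x+w]
    c=max(cv2.findContours(M,cv2.RETR_EXTERNAL,cv2.CHAIN_APPROX_NONE)[0],key=cv2.contourArea)
    P=np.array([p2w(m,a,b,z)[:2] for a,b in c[:,0]],np.float32)
    R=cv2.minAreaRect(P);print(name,np.round(R[0],4),np.round(R[1],4),round(R[2],2),len(c))
H,S,V=[hsv[...,i].astype(int) for i in range(3)]
k=np.ones((9,9),np.uint8)
fit(cv2.morphologyEx(((H>18)&(H<32)&(S>95)).astype(np.uint8),cv2.MORPH_CLOSE,k),.014,(100,165,85,60),"rack")
fit(((S<40)&(V>140)).astype(np.uint8),.031,(335,140,115,90),"label")
fit(((H<20)&(S>110)&(V>120)).astype(np.uint8),.005,(290,235,50,50),"coaster")
fit(cv2.morphologyEx(((H>35)&(H<125)&(S>25)).astype(np.uint8),cv2.MORPH_CLOSE,k),.024,(235,165,68,50),"mould")
for n,u,v,z in[("dropper top",264,180.,.176),("lid",265,190,.07),("jar",224.5,264,.085),("candle",385,257,.07),("green",228,221,.08),("smallbrown",278,149,.06),("bottle cap",140,266,.164)]:print(n,np.round(p2w(m,u,v,z),3))
```

```text
rack ([164, 147, 86], [23, 121, 164])
label ([178, 182, 197], [114, 25, 197])
coaster ([178, 123, 73], [14, 150, 178])
mould ([155, 181, 162], [68, 37, 181])
mould2 ([148, 170, 159], [75, 33, 170])
table ([175, 176, 153], [31, 33, 176])
lid ([179, 169, 112], [26, 95, 179])
blue ([52, 69, 98], [109, 120, 98])
jarwax ([152, 154, 146], [38, 13, 154])
jarrim ([168, 165, 158], [21, 15, 168])
rack [0.5906 0.2988] [0.1688 0.1076] 89.02 225
label [ 0.6046 -0.2935] [0.2778 0.2128] 89.02 593
coaster [ 0.431  -0.1022] [0.0658 0.0651] 62.41 81
mould [ 0.5935 -0.0057] [0.144  0.0732] 89.17 216
dropper top [0.586 0.006 0.176]
lid [0.586 0.005 0.07 ]
jar [0.424 0.093 0.085]
candle [ 0.434 -0.255  0.07 ]
green [0.517 0.086 0.08 ]
smallbrown [ 0.682 -0.026  0.06 ]
bottle cap [0.419 0.252 0.164]
```

```bash
cat >> h.py <<'E'
from scipy.spatial.transform import Rotation as Ro
def target_R(deg):  # tool down, tool y at world angle deg
    a=np.radians(deg);y=np.array([np.cos(a),np.sin(a),0]);z=np.array([0,0,-1.]);return Ro.from_matrix(np.c_[np.cross(y,z),y,z])
def plan(xyz,deg=None,n=1,start=None):
    o=readout.observe();p0=np.array(o["ee_pos"]);R0=Ro.from_rotvec(o["tool_rot"])
    if start is not None:p0,R0=start
    if deg is None: R1=R0
    else:
        c=[target_R(deg),target_R(deg+180)];R1=min(c,key=lambda R:(R0.inv()*R).magnitude())
    dr=(R0.inv()*R1).as_rotvec()/n;dp=(np.array(xyz)-p0)/n;R=R0
    print("t",round(float(o["t"]),2),"from",np.round(p0,4),"dp world",np.round(dp*n,4),"max/row",np.abs(dp).max().round(3),np.abs(dr).max().round(3))
    for i in range(n):
        print('{"delta_pos":%s,"delta_rot":%s},'%(np.round(R.inv().apply(dp),3).tolist(),np.round(dr,3).tolist()));R=R*Ro.from_rotvec(dr)
    return np.array(xyz),R1
E
python3 - <<'E'
from h import *
m=eyes.camera_model("wrist");o=readout.observe();R=Ro.from_rotvec(o["tool_rot"])
T=np.array(m["pose"]);print(R.inv().apply(T[:3,3]-o["ee_pos"]),np.round((R.inv()*Ro.from_matrix(T[:3,:3])).as_matrix(),3),np.round(m["camera_matrix"],0).tolist())
plan([.54,0,.31],0,16)
E
```

```text
[ 6.64120845e-02  4.14736927e-05 -1.42215330e-01] [[-0.    -0.966 -0.26 ]
 [ 1.    -0.001  0.   ]
 [-0.    -0.26   0.966]] [[332.0, 0.0, 282.0], [0.0, 332.0, 207.0], [0.0, 0.0, 1.0]]
t 1.15 from [ 0.2079 -0.4547  0.2313] dp world [0.3321 0.4547 0.0787] max/row 0.028 0.071
{"delta_pos":[0.031, -0.017, -0.005],"delta_rot":[-0.0, -0.0, -0.071]},
{"delta_pos":[0.032, -0.015, -0.005],"delta_rot":[-0.0, -0.0, -0.071]},
{"delta_pos":[0.033, -0.013, -0.005],"delta_rot":[-0.0, -0.0, -0.071]},
{"delta_pos":[0.034, -0.01, -0.005],"delta_rot":[-0.0, -0.0, -0.071]},
{"delta_pos":[0.034, -0.008, -0.005],"delta_rot":[-0.0, -0.0, -0.071]},
{"delta_pos":[0.035, -0.005, -0.005],"delta_rot":[-0.0, -0.0, -0.071]},
{"delta_pos":[0.035, -0.003, -0.005],"delta_rot":[-0.0, -0.0, -0.071]},
{"delta_pos":[0.035, -0.0, -0.005],"delta_rot":[-0.0, -0.0, -0.071]},
{"delta_pos":[0.035, 0.002, -0.005],"delta_rot":[-0.0, -0.0, -0.071]},
{"delta_pos":[0.035, 0.005, -0.005],"delta_rot":[-0.0, -0.0, -0.071]},
{"delta_pos":[0.034, 0.007, -0.005],"delta_rot":[-0.0, -0.0, -0.071]},
{"delta_pos":[0.034, 0.01, -0.005],"delta_rot":[-0.0, -0.0, -0.071]},
{"delta_pos":[0.033, 0.012, -0.005],"delta_rot":[-0.0, -0.0, -0.071]},
{"delta_pos":[0.032, 0.014, -0.005],"delta_rot":[-0.0, -0.0, -0.071]},
{"delta_pos":[0.031, 0.017, -0.005],"delta_rot":[-0.0, -0.0, -0.071]},
{"delta_pos":[0.03, 0.019, -0.005],"delta_rot":[-0.0, -0.0, -0.071]},
```

Request:
{"op": "arm_command", "data": {
  "plan": [
    {"delta_pos":[0.031,-0.017,-0.005],"delta_rot":[0,0,-0.071]},
    {"delta_pos":[0.032,-0.015,-0.005],"delta_rot":[0,0,-0.071]},
    {"delta_pos":[0.033,-0.013,-0.005],"delta_rot":[0,0,-0.071]},
    {"delta_pos":[0.034,-0.01,-0.005],"delta_rot":[0,0,-0.071]},
    {"delta_pos":[0.034,-0.008,-0.005],"delta_rot":[0,0,-0.071]},
    {"delta_pos":[0.035,-0.005,-0.005],"delta_rot":[0,0,-0.071]},
    {"delta_pos":[0.035,-0.003,-0.005],"delta_rot":[0,0,-0.071]},
    {"delta_pos":[0.035,0,-0.005],"delta_rot":[0,0,-0.071]},
    {"delta_pos":[0.035,0.002,-0.005],"delta_rot":[0,0,-0.071]},
    {"delta_pos":[0.035,0.005,-0.005],"delta_rot":[0,0,-0.071]},
    {"delta_pos":[0.034,0.007,-0.005],"delta_rot":[0,0,-0.071]},
    {"delta_pos":[0.034,0.01,-0.005],"delta_rot":[0,0,-0.071]}
  ]
}}

```text
t: 2.35
ee_pos: [0.46, -0.1138, 0.2917]
tool_rot: [2.516, 1.881, 0.0]
contact_force: [-0.3, -0.6, -0.3]
grip_width: 0.0854
finger_force: 0.0
```

Request:
{"op": "arm_command", "data": {
  "plan": [
    {"delta_pos":[0.033,0.012,-0.005],"delta_rot":[0,0,-0.071]},
    {"delta_pos":[0.032,0.014,-0.005],"delta_rot":[0,0,-0.071]},
    {"delta_pos":[0.031,0.017,-0.005],"delta_rot":[0,0,-0.071]},
    {"delta_pos":[0.03,0.019,-0.005],"delta_rot":[0,0,-0.071]},
    {"delta_pos":[0,0,0],"delta_rot":[0,0,0]},
    {"delta_pos":[0,0,0],"delta_rot":[0,0,0]}
  ]
}}

```text
t: 2.95
ee_pos: [0.5436, -0.0015, 0.3108]
tool_rot: [-2.227, -2.216, 0.002]
contact_force: [-0.3, -0.2, 0.4]
grip_width: 0.0855
finger_force: 0.0
```

Run:
```python
from h import *
im,m=pic("wrist","w1.png")
for n in "dropper gold_lid blue_box mould".split():
    print(n,[(np.round(b["box"]).astype(int).tolist(),round(b["score"],2)) for b in nets.boxes_of(n,"wrist")[:4]])
o=readout.observe();print(o["ee_pos"],o["qpos"],o["t"])
```

```text
dropper [([266, 91, 29, 32], 0.86), ([394, 190, 30, 26], 0.83)]
gold_lid [([325, 171, 58, 54], 0.59)]
blue_box [([329, 170, 38, 64], 0.76)]
mould [([325, 166, 50, 99], 0.86)]
[ 0.54291924 -0.00310379  0.31147064] [-5.64687178e-03  3.12189620e-01  3.07629570e-01  1.56628078e+00
 -1.25076377e-04  1.57298916e+00] 3.2
```

View pics/w1.png

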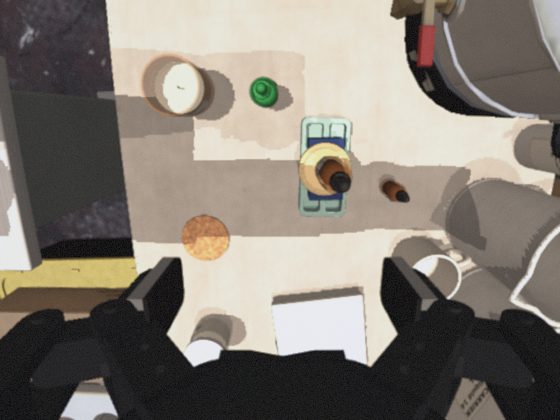

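The wrist view shows the lid centred at about (326,169) and the bulb top at (341,183). The mould spans (301,117) to (350,216), the coaster is at (206,237) and the jar at (180,87).

```bash
python3 - <<'E'
from h import *
im,m=pic("wrist");hsv=cv2.cvtColor(im,cv2.COLOR_RGB2HSV);H,S,V=[hsv[...,i].astype(int) for i in range(3)]
for n,u,v,z in[("bulb",341,183,.174),("body shoulder",334,176,.143),("lid",326,169,.07),("coaster",206,237,.005),("jar rim",183,88,.085),("jar base?",176,86,.0),("m tl",302,117,.024),("m tr",352,118,.024),("m br",346,217,.024),("m bl",300,215,.024)]:print(n,np.round(p2w(m,u,v,z),4))
def seg(mask,roi,z,name):
    M=np.zeros(mask.shape,np.uint8);x,y,w,h=roi;M[y:y+h,x:x+w]=mask[y:y+h,x:x+w]
    c=max(cv2.findContours(M,cv2.RETR_EXTERNAL,cv2.CHAIN_APPROX_NONE)[0],key=cv2.contourArea)
    P=np.array([p2w(m,a,b,z)[:2] for a,b in c[:,0]],np.float32);R=cv2.minAreaRect(P);C=cv2.minEnclosingCircle(P)
    print(name,np.round(R[0],4),np.round(R[1],4),round(R[2],1),"circ",np.round(C[0],4),round(C[1],4))
seg((H<18)&(S>90)&(V>90),(170,205,75,70),.005,"coaster")
seg((H>14)&(H<32)&(S>70)&(V>120),(290,130,70,80),.07,"lid")
seg((H>95)&(H<130)&(S>90),(290,130,70,80),.058,"blue")
E
python3 - <<'E'
import cv2
a=cv2.imread('pics/w1.png')[105:230,270:420];cv2.imwrite('pics/w1c.png',cv2.resize(a,None,fx=4.5,fy=4.5,interpolation=cv2.INTER_CUBIC))
E
```

```text
bulb [0.5946 0.0087 0.174 ]
body shoulder [0.5933 0.0095 0.143 ]
lid [0.5953 0.0053 0.07  ]
coaster [ 0.4338 -0.1013  0.005 ]
jar rim [0.4396 0.0958 0.085 ]
jar base? [0.4064 0.1062 0.    ]
m tl [0.5697 0.0644 0.024 ]
m tr [0.6328 0.0629 0.024 ]
m br [ 0.6303 -0.0672  0.024 ]
m bl [ 0.5679 -0.0638  0.024 ]
coaster [ 0.4332 -0.099 ] [0.0632 0.0683] 81.4 circ [ 0.4328 -0.1011] 0.0344
lid [0.5913 0.0086] [0.0611 0.0552] 52.1 circ [0.5936 0.0074] 0.0311
blue [0.5962 0.0361] [0.0105 0.0426] 89.7 circ [0.5962 0.0367] 0.0215
```

View pics/w1c.png

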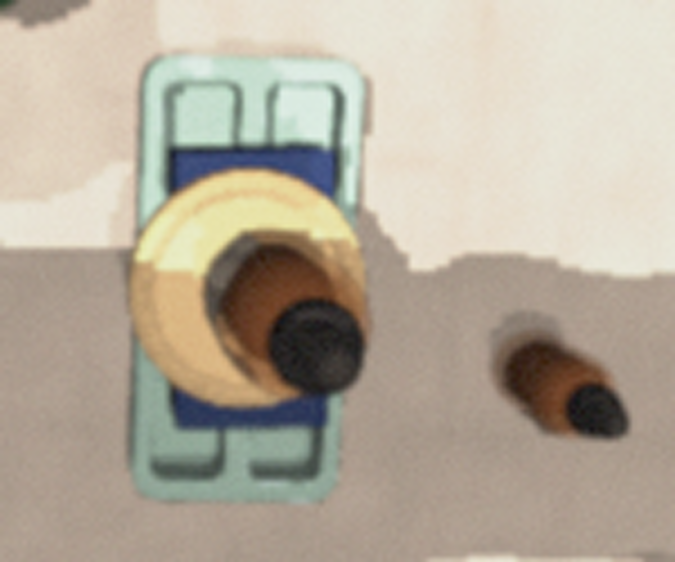

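The crop puts the bulb at (340,182) in the full picture, and the lid and box are nearly straight on the mould. Top and wrist cameras agree to within a few mm, so I'm moving over the dropper.

Run:
```python
from h import *
plan([.594,.009,.200],0,4)
```

```text
t 3.25 from [ 0.543  -0.003   0.3115] dp world [ 0.051   0.012  -0.1115] max/row 0.028 0.002
{"delta_pos":[0.003, 0.013, 0.028],"delta_rot":[0.0, 0.0, -0.002]},
{"delta_pos":[0.003, 0.013, 0.028],"delta_rot":[0.0, 0.0, -0.002]},
{"delta_pos":[0.003, 0.013, 0.028],"delta_rot":[0.0, 0.0, -0.002]},
{"delta_pos":[0.003, 0.013, 0.028],"delta_rot":[0.0, 0.0, -0.002]},
```

Request:
{"op": "arm_command", "data": {
  "plan": [
    {"delta_pos":[0.003,0.013,0.028],"delta_rot":[0,0,-0.002]},
    {"delta_pos":[0.003,0.013,0.028],"delta_rot":[0,0,-0.002]},
    {"delta_pos":[0.003,0.013,0.028],"delta_rot":[0,0,-0.002]},
    {"delta_pos":[0.003,0.012,0.028],"delta_rot":[0,0,-0.002]},
    {"delta_pos":[0,0,0],"delta_rot":[0,0,0]},
    {"delta_pos":[0,0,0],"delta_rot":[0,0,0]}
  ]
}}

```text
t: 3.85
ee_pos: [0.5938, 0.0092, 0.1994]
tool_rot: [-2.219, -2.222, 0.002]
contact_force: [-0.3, 0.5, 1.1]
grip_width: 0.0856
finger_force: 0.0
```

Run:
```python
from h import *
im,m=pic("wrist","w2.png")
print([(np.round(b["box"]).tolist(),round(b["score"],2)) for b in nets.boxes_of("dropper","wrist")[:3]])
plan([.594,.009,.200],0,1)
print(w2p(m,[.594,.009,.172]),w2p(m,[.594,.009,.07]),w2p(m,[.594,.009,.143]))
```

```text
[([201.0, 96.0, 57.0, 41.0], 0.93), ([287.0, 220.0, 47.0, 68.0], 0.69), ([380.0, 226.0, 34.0, 40.0], 0.69)]
t 3.95 from [0.595  0.0093 0.2014] dp world [-0.001  -0.0003 -0.0014] max/row 0.001 0.003
{"delta_pos":[-0.0, -0.001, 0.001],"delta_rot":[0.003, 0.0, 0.001]},
[280.84161955 243.62694356] [281.29894151 199.35453706] [281.0152149  226.80648608]
```

View pics/w2.png

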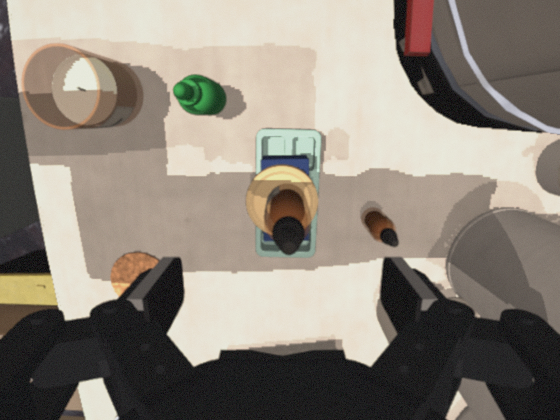

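Run:
```python
from h import *
a=cv2.imread('pics/w2.png')[120:265,240:330].copy();m=eyes.camera_model("wrist")
f=4.1;b=cv2.resize(a,None,fx=f,fy=f,interpolation=cv2.INTER_CUBIC)
def circ(x,y,z,rad,col):
    P=np.array([w2p(m,[x+rad*np.cos(t),y+rad*np.sin(t),z]) for t in np.linspace(0,6.28,60)])
    cv2.polylines(b,[((P-[240,120]+.5)*f).astype(int)],True,col,1)
out=[]
x,y=.5975,.009
circ(x,y,.07,.0165,(0,255,0));circ(x,y,.143,.0165,(255,0,255));circ(x,y,.155,.010,(0,0,255));circ(.594,.0075,.07,.031,(255,0,0))
b2=cv2.resize(a,None,fx=f,fy=f,interpolation=cv2.INTER_CUBIC)
cv2.imwrite('pics/w2c.png',np.hstack([b,b2]))
```

```text
(no output)
```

View pics/w2c.png

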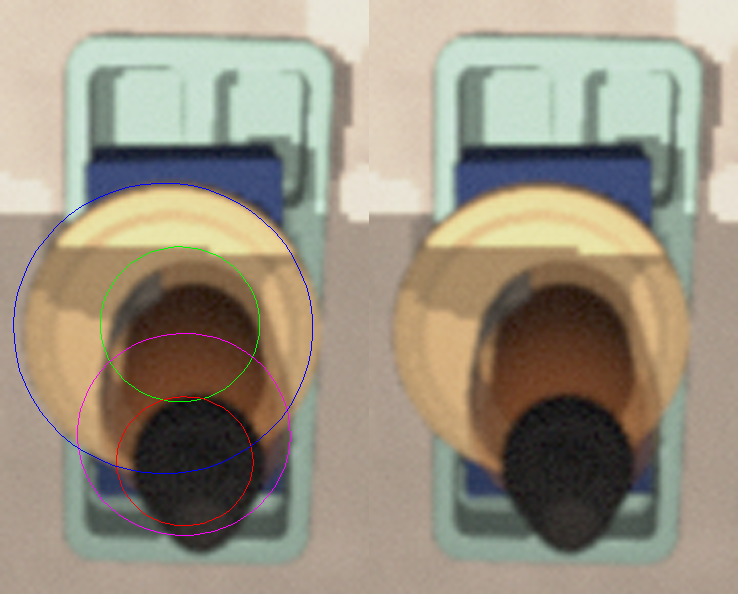

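The overlay shows the dropper about 2 mm further in +x and 2 mm lower in y than assumed, so the target is (0.599, 0.007). Descending to TCP z 0.110.

Request:
{"op": "arm_command", "data": {
  "plan": [
    {"delta_pos":[-0.002,0.004,0.022],"delta_rot":[0,0,0]},
    {"delta_pos":[0,0,0.023],"delta_rot":[0,0,0]},
    {"delta_pos":[0,0,0.023],"delta_rot":[0,0,0]},
    {"delta_pos":[0,0,0.022],"delta_rot":[0,0,0]},
    {"delta_pos":[0,0,0],"delta_rot":[0,0,0]},
    {"delta_pos":[0,0,0],"delta_rot":[0,0,0]}
  ],
  "claw": 0.06
}}

```text
t: 4.55
ee_pos: [0.5991, 0.0076, 0.1111]
tool_rot: [2.219, 2.222, 0.002]
contact_force: [-0.2, -0.7, 0.6]
grip_width: 0.0603
finger_force: 0.0
```

Request:
{"op": "arm_command", "data": {
  "plan": [
    {"delta_pos":[0,0,0],"delta_rot":[0,0,0]},
    {"delta_pos":[0,0,0],"delta_rot":[0,0,0]},
    {"delta_pos":[0,0,0],"delta_rot":[0,0,0]},
    {"delta_pos":[0,0,0],"delta_rot":[0,0,0]},
    {"delta_pos":[0,0,0],"delta_rot":[0,0,0]},
    {"delta_pos":[0,0,0],"delta_rot":[0,0,0]}
  ],
  "claw": 0.028,
  "force": 25
}}

```text
t: 5.15
ee_pos: [0.5997, 0.0078, 0.1115]
tool_rot: [2.217, 2.222, 0.004]
contact_force: [-0.8, -0.1, 6.2]
grip_width: 0.0314
finger_force: 25.5
```

Request:
{"op": "arm_command", "data": {
  "plan": [
    {"delta_pos":[0,0,-0.01],"delta_rot":[0,0,0]},
    {"delta_pos":[0,0,-0.02],"delta_rot":[0,0,0]},
    {"delta_pos":[0,0,-0.03],"delta_rot":[0,0,0]},
    {"delta_pos":[0,0,-0.03],"delta_rot":[0,0,0]},
    {"delta_pos":[0,0,0],"delta_rot":[0,0,0]}
  ]
}}

```text
t: 5.65
ee_pos: [0.6014, 0.0078, 0.2051]
tool_rot: [2.214, 2.219, 0.011]
contact_force: [0.2, 0.3, 0.0]
grip_width: 0.0312
finger_force: 25.0
```

Run:
```python
from h import *
im,m=pic("wrist","w3.png");im2,_=pic("scene")
cv2.imwrite('pics/w3.png',np.hstack([cv2.cvtColor(im,cv2.COLOR_RGB2BGR),cv2.resize(cv2.cvtColor(im2,cv2.COLOR_RGB2BGR)[120:260,220:340],(240,280)).repeat(1,0) if 0 else np.vstack([cv2.resize(cv2.cvtColor(im2,cv2.COLOR_RGB2BGR)[90:265,230:330],(240,420))])]))
o=readout.observe();print(o["grip_width"],o["contact_force"],o["finger_force"])
```

```text
0.03146614495848859 [-0.95475454  0.32160366 -0.8473336 ] 24.986285975173814
```

View pics/w3.png

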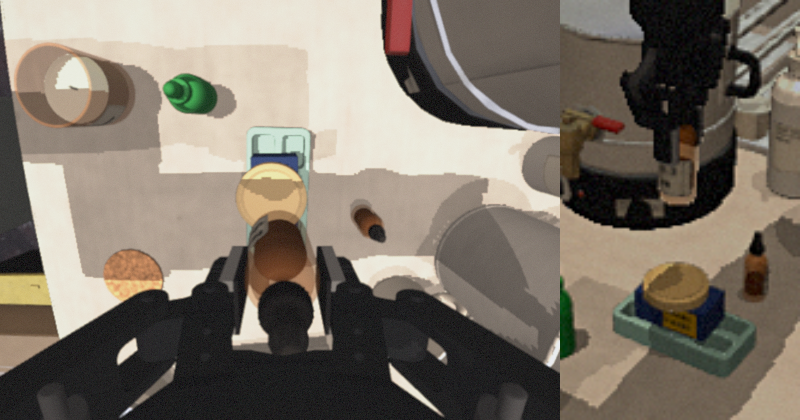

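The dropper is held upright, with its bottom rim at about (279,212). The lid is now fully visible at (272,195), still on the box. Next I'll work out the bottle's offset in the grip and refine the remaining targets.

Run:
```python
from h import *
m=eyes.camera_model("wrist");o=readout.observe();p=o["ee_pos"];print(p)
zb=p[2]-.1115+.07
print("bottle bottom far edge", p2w(m,279,212,zb), "-> offset y", p2w(m,279,212,zb)[1]-.0165-p[1], "x", p2w(m,279,230,zb)[0]-p[0])
im=cv2.cvtColor(cv2.imread('pics/w3.png')[:,:560],cv2.COLOR_BGR2HSV);H,S,V=[im[...,i].astype(int) for i in range(3)]
def seg(mask,roi,z,name):
    M=np.zeros(mask.shape,np.uint8);x,y,w,h=roi;M[y:y+h,x:x+w]=mask[y:y+h,x:x+w]
    c=max(cv2.findContours(M,cv2.RETR_EXTERNAL,cv2.CHAIN_APPROX_NONE)[0],key=cv2.contourArea)
    P=np.array([p2w(m,a,b,z)[:2] for a,b in c[:,0]],np.float32);R=cv2.minAreaRect(P);C=cv2.minEnclosingCircle(P)
    print(name,np.round(R[0],4),np.round(R[1],4),round(R[2],1),"circ",np.round(C[0],4),round(C[1],4))
seg((H>14)&(H<32)&(S>85)&(V>100),(225,155,85,57),.07,"lid(upper part)")
seg((H<18)&(S>90)&(V>90),(95,240,75,70),.005,"coaster")
for q in[(236,196),(308,196),(271,164)]:print(np.round(p2w(m,*q,.07),4))
plan([.44,-.100,.16],0,8)
```

```text
[0.59908559 0.00777337 0.20050529]
bottle bottom far edge [0.5983088  0.0214936  0.15900529] -> offset y -0.002779772898435324 x -0.0007846870113816795
lid(upper part) [0.5907 0.0176] [0.0585 0.041 ] 0.0 circ [0.591 0.009] 0.0299
coaster [ 0.4297 -0.0941] [0.0683 0.0569] 17.4 circ [ 0.4312 -0.0988] 0.0345
[0.5615 0.0102 0.07  ]
[0.6223 0.0102 0.07  ]
[0.5913 0.0372 0.07  ]
t 5.75 from [0.5991 0.0078 0.2005] dp world [-0.1591 -0.1078 -0.0405] max/row 0.02 0.0
{"delta_pos":[-0.013, -0.02, 0.005],"delta_rot":[0.0, -0.0, 0.0]},
{"delta_pos":[-0.013, -0.02, 0.005],"delta_rot":[0.0, -0.0, 0.0]},
{"delta_pos":[-0.013, -0.02, 0.005],"delta_rot":[0.0, -0.0, 0.0]},
{"delta_pos":[-0.013, -0.02, 0.005],"delta_rot":[0.0, -0.0, 0.0]},
{"delta_pos":[-0.013, -0.02, 0.005],"delta_rot":[0.0, -0.0, 0.0]},
{"delta_pos":[-0.013, -0.02, 0.005],"delta_rot":[0.0, -0.0, 0.0]},
{"delta_pos":[-0.013, -0.02, 0.005],"delta_rot":[0.0, -0.0, 0.0]},
{"delta_pos":[-0.013, -0.02, 0.005],"delta_rot":[0.0, -0.0, 0.0]},
```

Request:
{"op": "arm_command", "data": {
  "plan": [
    {"delta_pos":[-0.013,-0.02,0.005],"delta_rot":[0,0,0]},
    {"delta_pos":[-0.013,-0.021,0.005],"delta_rot":[0,0,0]},
    {"delta_pos":[-0.013,-0.021,0.005],"delta_rot":[0,0,0]},
    {"delta_pos":[-0.013,-0.021,0.005],"delta_rot":[0,0,0]},
    {"delta_pos":[-0.013,-0.021,0.008],"delta_rot":[0,0,0]},
    {"delta_pos":[-0.013,-0.021,0.008],"delta_rot":[0,0,0]},
    {"delta_pos":[-0.014,-0.021,0.01],"delta_rot":[0,0,0]},
    {"delta_pos":[-0.013,-0.021,0.01],"delta_rot":[0,0,0]},
    {"delta_pos":[0,0,0.015],"delta_rot":[0,0,0]},
    {"delta_pos":[0,0,0.02],"delta_rot":[0,0,0]},
    {"delta_pos":[0,0,0],"delta_rot":[0,0,0]},
    {"delta_pos":[0,0,0],"delta_rot":[0,0,0]}
  ]
}}

```text
t: 6.95
ee_pos: [0.4307, -0.0973, 0.1076]
tool_rot: [-2.218, -2.222, 0.002]
contact_force: [0.6, -0.2, -0.8]
grip_width: 0.0314
finger_force: 25.0
```

```bash
cat >> h.py <<'E'
def ov(fn,im,m,circs=(),polys=(),f=1.4):
    b=cv2.resize(cv2.cvtColor(im,cv2.COLOR_RGB2BGR),None,fx=f,fy=f,interpolation=cv2.INTER_CUBIC)
    for x,y,z,rad in circs: polys=list(polys)+[[[x+rad*np.cos(t),y+rad*np.sin(t),z] for t in np.linspace(0,6.28,60)]]
    for P in polys: cv2.polylines(b,[((np.array([w2p(m,q) for q in P])+.5)*f).astype(int)],True,(255,0,255),1)
    cv2.imwrite('pics/'+fn,b)
E
python3 - <<'E'
from h import *
im,m=pic("wrist");o=readout.observe();p=o["ee_pos"];print(p,o["tool_rot"])
zb=p[2]-.0415
ov("w4.png",im,m,[(.432,-.1005,.005,.035),(p[0],p[1]-.0025,zb,.0165)])
E
```

```text
[ 0.43157748 -0.09746582  0.10827455] [-2.21847385e+00 -2.22330439e+00  7.89226255e-04]
```

View pics/w4.png

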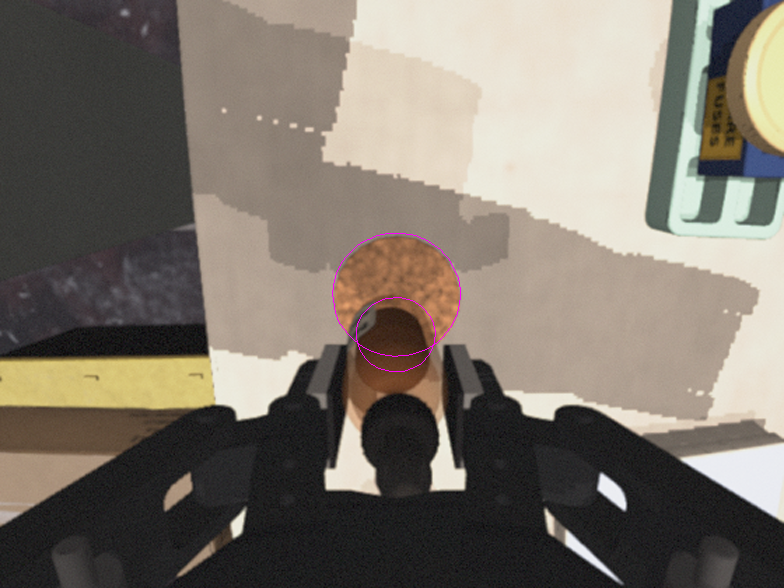

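The overlay fits the coaster to about 1 mm and the bottle sits over its middle, so I'm lowering it.

Request:
{"op": "arm_command", "data": {
  "plan": [
    {"delta_pos":[-0.001,0,0.02],"delta_rot":[0,0,0]},
    {"delta_pos":[0,0,0.02],"delta_rot":[0,0,0]},
    {"delta_pos":[0,0,0.012],"delta_rot":[0,0,0]},
    {"delta_pos":[0,0,0.006],"delta_rot":[0,0,0]},
    {"delta_pos":[0,0,0],"delta_rot":[0,0,0]},
    {"delta_pos":[0,0,0],"delta_rot":[0,0,0]}
  ]
}}

```text
t: 7.6
ee_pos: [0.4325, -0.0987, 0.0511]
tool_rot: [2.218, 2.223, 0.001]
contact_force: [0.2, -0.1, -0.1]
grip_width: 0.0311
finger_force: 25.0
```

Request:
{"op": "arm_command", "data": {
  "plan": [
    {"delta_pos":[0,0,0.002],"delta_rot":[0,0,0]},
    {"delta_pos":[0,0,0],"delta_rot":[0,0,0]},
    {"delta_pos":[0,0,0],"delta_rot":[0,0,0]}
  ]
}}

```text
t: 7.9
ee_pos: [0.432, -0.0986, 0.0486]
tool_rot: [2.219, 2.223, 0.001]
contact_force: [0.2, 0.8, -0.2]
grip_width: 0.0311
finger_force: 25.0
```

Request:
{"op": "arm_command", "data": {
  "plan": [
    {"delta_pos":[0,0,0.001],"delta_rot":[0,0,0]},
    {"delta_pos":[0,0,0],"delta_rot":[0,0,0]},
    {"delta_pos":[0,0,0],"delta_rot":[0,0,0]}
  ]
}}

```text
t: 8.2
ee_pos: [0.4317, -0.0986, 0.0473]
tool_rot: [2.219, 2.224, -0.0]
contact_force: [-0.1, 0.1, -0.5]
grip_width: 0.0312
finger_force: 25.0
```

Request:
{"op": "arm_command", "data": {
  "plan": [
    {"delta_pos":[0,0,0.001],"delta_rot":[0,0,0]},
    {"delta_pos":[0,0,0],"delta_rot":[0,0,0]},
    {"delta_pos":[0,0,0],"delta_rot":[0,0,0]}
  ]
}}

```text
t: 8.5
ee_pos: [0.4319, -0.0986, 0.0466]
tool_rot: [2.219, 2.223, 0.0]
contact_force: [-0.9, 0.1, 3.5]
grip_width: 0.0312
finger_force: 25.5
```

Request:
{"op": "arm_command", "data": {
  "plan": [
    {"delta_pos":[0,0,0],"delta_rot":[0,0,0]},
    {"delta_pos":[0,0,0],"delta_rot":[0,0,0]},
    {"delta_pos":[0,0,0],"delta_rot":[0,0,0]},
    {"delta_pos":[0,0,0],"delta_rot":[0,0,0]},
    {"delta_pos":[0,0,-0.01],"delta_rot":[0,0,0]},
    {"delta_pos":[0,0,-0.03],"delta_rot":[0,0,0]},
    {"delta_pos":[0,0,-0.04],"delta_rot":[0,0,0]},
    {"delta_pos":[0,0,-0.04],"delta_rot":[0,0,0]},
    {"delta_pos":[0,0,-0.02],"delta_rot":[0,0,0]},
    {"delta_pos":[0,0,0],"delta_rot":[0,0,0]}
  ],
  "claw": 0.07
}}

```text
t: 9.5
ee_pos: [0.4343, -0.0992, 0.1905]
tool_rot: [2.214, 2.219, 0.007]
contact_force: [0.4, 0.4, 0.1]
grip_width: 0.0699
finger_force: 0.0
```

Run:
```python
from h import *
im,m=pic("wrist")
ov("w5.png",im,m,[(.432,-.1015,.005,.035),(.432,-.1015,.005,.0165),(.432,-.1015,.097,.01)])
plan([.5925,.0075,.17],0,8)
```

```text
t 9.55 from [ 0.433  -0.0989  0.1884] dp world [ 0.1595  0.1064 -0.0184] max/row 0.02 0.001
{"delta_pos":[0.013, 0.02, 0.002],"delta_rot":[0.001, 0.0, 0.0]},
{"delta_pos":[0.013, 0.02, 0.002],"delta_rot":[0.001, 0.0, 0.0]},
{"delta_pos":[0.013, 0.02, 0.002],"delta_rot":[0.001, 0.0, 0.0]},
{"delta_pos":[0.013, 0.02, 0.002],"delta_rot":[0.001, 0.0, 0.0]},
{"delta_pos":[0.013, 0.02, 0.002],"delta_rot":[0.001, 0.0, 0.0]},
{"delta_pos":[0.013, 0.02, 0.002],"delta_rot":[0.001, 0.0, 0.0]},
{"delta_pos":[0.013, 0.02, 0.002],"delta_rot":[0.001, 0.0, 0.0]},
{"delta_pos":[0.013, 0.02, 0.002],"delta_rot":[0.001, 0.0, 0.0]},
```

View pics/w5.png

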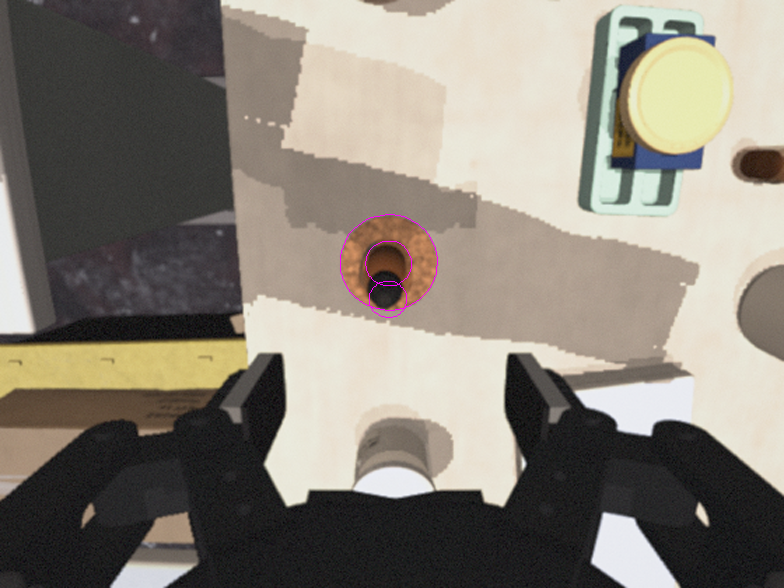

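The bottle stands on the coaster; coaster overlay fits. I'll check the bottle's y offset numerically before moving on.

Run:
```python
from h import *
im,m=pic("wrist")
b=im[:, :, :].astype(int).sum(2)
sub=b[185:235,255:300]; M=(sub<110).astype(np.uint8)
n,l,s,c=cv2.connectedComponentsWithStats(M);i=1+s[1:,4].argmax();print("black bbox",s[i]+[255,185,0,0,0],c[i]+[255,185])
def sil(x,y,prof):
    P=np.array([w2p(m,[x+rr*np.cos(t),y+rr*np.sin(t),.005+h]) for rr,h in prof for t in np.linspace(0,6.28,40)]);return P.min(0),P.max(0)
for y in(-.1015,-.0985,-.096):
    print(y,[np.round(a,1) for a in sil(.432,y,[(.01,.074),(.01,.085),(.009,.092),(.004,.106)])],np.round(w2p(m,[.432,y,.111]),1))
g=cv2.cvtColor(im,cv2.COLOR_RGB2HSV)[140:230,278]
print([(140+i,*map(int,g[i])) for i in range(8,75,2)])
```

```text
black bbox [265 195  24  23 317] [276.33438486 204.17350158]
-0.1015 [array([265.7, 195.9]), array([292.2, 226.4])] [278.8 220.5]
-0.0985 [array([265.6, 192.1]), array([292.2, 222.5])] [278.8 216.3]
-0.096 [array([265.6, 189. ]), array([292.2, 219.3])] [278.8 212.8]
[(148, 16, 45, 141), (150, 13, 46, 140), (152, 14, 38, 140), (154, 13, 51, 134), (156, 12, 125, 133), (158, 13, 127, 143), (160, 12, 129, 138), (162, 12, 136, 135), (164, 12, 131, 144), (166, 13, 131, 148), (168, 12, 131, 146), (170, 12, 127, 141), (172, 13, 137, 127), (174, 12, 141, 121), (176, 11, 128, 64), (178, 8, 158, 50), (180, 7, 141, 65), (182, 9, 141, 76), (184, 13, 168, 88), (186, 12, 159, 93), (188, 11, 158, 103), (190, 12, 188, 106), (192, 10, 158, 113), (194, 12, 160, 62), (196, 110, 118, 13), (198, 0, 24, 32), (200, 90, 7, 38), (202, 170, 44, 35), (204, 45, 16, 32), (206, 161, 68, 30), (208, 38, 28, 36), (210, 8, 26, 39), (212, 13, 38, 47), (214, 173, 20, 50)]
```

Request:
{"op": "arm_command", "data": {
  "plan": [
    {"delta_pos":[0.013,0.02,0.002],"delta_rot":[0,0,0]},
    {"delta_pos":[0.013,0.02,0.002],"delta_rot":[0,0,0]},
    {"delta_pos":[0.013,0.02,0.002],"delta_rot":[0,0,0]},
    {"delta_pos":[0.013,0.02,0.002],"delta_rot":[0,0,0]},
    {"delta_pos":[0.013,0.02,0.002],"delta_rot":[0,0,0]},
    {"delta_pos":[0.013,0.02,0.002],"delta_rot":[0,0,0]},
    {"delta_pos":[0.013,0.02,0.002],"delta_rot":[0,0,0]},
    {"delta_pos":[0.013,0.02,0.002],"delta_rot":[0,0,0]},
    {"delta_pos":[0,0,0],"delta_rot":[0,0,0]},
    {"delta_pos":[0,0,0],"delta_rot":[0,0,0]}
  ],
  "claw": 0.0854
}}

```text
t: 10.6
ee_pos: [0.5902, 0.0059, 0.1681]
tool_rot: [-2.216, -2.222, 0.005]
contact_force: [0.2, -0.3, -0.4]
grip_width: 0.0852
finger_force: 0.0
```

Run:
```python
from h import *
im,m=pic("wrist")
x,y=.600,-.001
ov("w6.png",im,m,[(.5925,.0075,.07,.031),(.5925,.0075,.058,.031)],[[[x-.031,y-.065,.024],[x-.031,y+.065,.024],[x+.031,y+.065,.024],[x+.031,y-.065,.024]]])
o=readout.observe();print(o["ee_pos"],o["tool_rot"])
```

```text
[0.59010033 0.00552755 0.16868407] [-2.217455   -2.22200092  0.00452028]
```

View pics/w6.png

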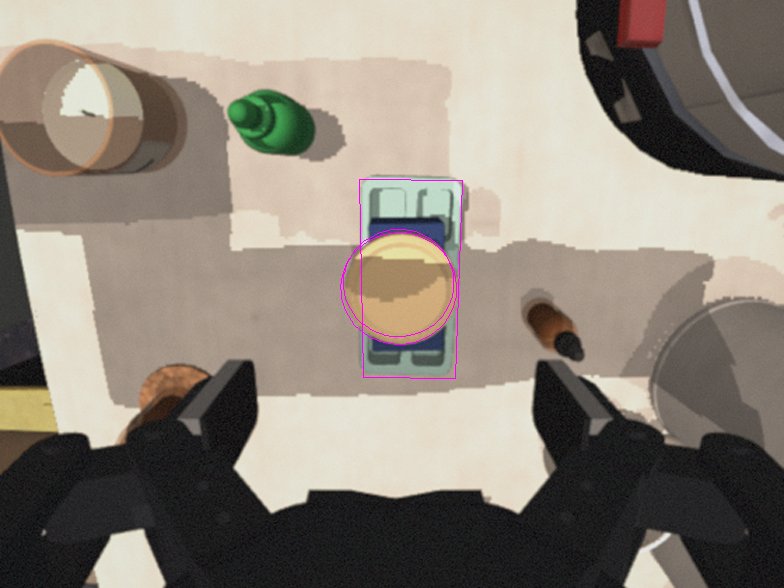

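The overlay fits both lid and mould. Descending onto the lid, pad tips about 3 mm above its underside.

Request:
{"op": "arm_command", "data": {
  "plan": [
    {"delta_pos":[0.002,0.002,0.03],"delta_rot":[0,0,0]},
    {"delta_pos":[0,0,0.03],"delta_rot":[0,0,0]},
    {"delta_pos":[0,0,0.03],"delta_rot":[0,0,0]},
    {"delta_pos":[0,0,0.0225],"delta_rot":[0,0,0]},
    {"delta_pos":[0,0,0],"delta_rot":[0,0,0]},
    {"delta_pos":[0,0,0],"delta_rot":[0,0,0]}
  ]
}}

```text
t: 11.25
ee_pos: [0.5927, 0.0072, 0.058]
tool_rot: [-2.22, -2.222, 0.001]
contact_force: [0.4, -0.3, 0.3]
grip_width: 0.0855
finger_force: 0.0
```

Request:
{"op": "arm_command", "data": {
  "plan": [
    {"delta_pos":[0,0,0],"delta_rot":[0,0,0]},
    {"delta_pos":[0,0,0],"delta_rot":[0,0,0]},
    {"delta_pos":[0,0,0],"delta_rot":[0,0,0]},
    {"delta_pos":[0,0,0],"delta_rot":[0,0,0]},
    {"delta_pos":[0,0,0],"delta_rot":[0,0,0]}
  ],
  "claw": 0.057,
  "force": 20
}}

```text
t: 11.75
ee_pos: [0.5947, 0.0076, 0.0601]
tool_rot: [2.217, 2.222, 0.004]
contact_force: [-0.5, -1.3, 6.0]
grip_width: 0.0584
finger_force: 21.1
```

Request:
{"op": "arm_command", "data": {
  "plan": [
    {"delta_pos":[0,0,-0.01],"delta_rot":[0,0,0]},
    {"delta_pos":[0,0,-0.015],"delta_rot":[0,0,0]},
    {"delta_pos":[0,0,-0.015],"delta_rot":[0,0,0]},
    {"delta_pos":[0,0,0],"delta_rot":[0,0,0]},
    {"delta_pos":[0,0,0],"delta_rot":[0,0,0]}
  ]
}}

```text
t: 12.25
ee_pos: [0.594, 0.0078, 0.0984]
tool_rot: [2.218, 2.223, 0.002]
contact_force: [1.5, -0.6, -0.6]
grip_width: 0.0588
finger_force: 21.4
```

Run:
```python
from h import *
im,m=pic("wrist")
o=readout.observe();p=o["ee_pos"];print(p,o["tool_rot"],o["grip_width"],o["finger_force"])
im2,_=pic("scene");im2=im2[130:260,220:340]
dz=p[2]-.0590
ov("w7.png",im,m,[(p[0],p[1],.07+dz,.031),(p[0],p[1],.058+dz,.031)],f=1.0)
a=cv2.imread('pics/w7.png');b=cv2.cvtColor(cv2.resize(im2,(240,260),interpolation=cv2.INTER_CUBIC),cv2.COLOR_RGB2BGR)
c=np.zeros((420,800,3),np.uint8);c[:,:560]=a;c[:260,560:]=b;cv2.imwrite('pics/w7.png',c)
```

```text
[0.59336134 0.00776267 0.09765422] [-2.21915830e+00 -2.22356693e+00  1.05574318e-04] 0.05832283121158518 21.409828802134143
```

View pics/w7.png

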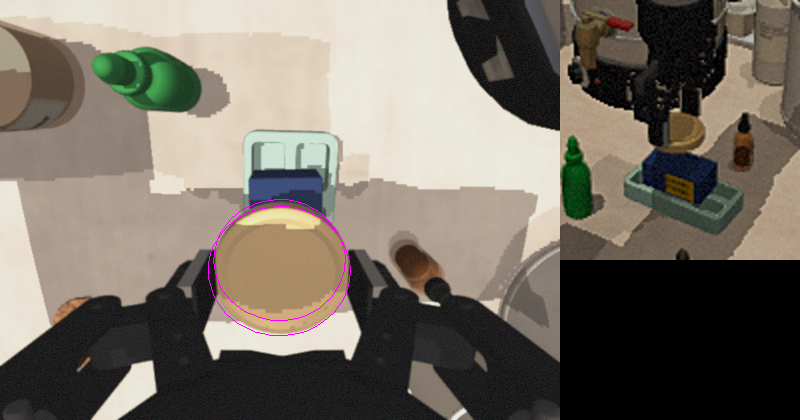

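The lid is held flat and centred. I'll rise and look at the jar from just beside it.

Request:
{"op": "arm_command", "data": {
  "plan": [
    {"delta_pos":[0,0,-0.03],"delta_rot":[0,0,0]},
    {"delta_pos":[0,0,-0.035],"delta_rot":[0,0,0]},
    {"delta_pos":[0,-0.01,-0.035],"delta_rot":[0,0,0]},
    {"delta_pos":[0.004,-0.02,0],"delta_rot":[0,0,0]},
    {"delta_pos":[0.005,-0.025,0],"delta_rot":[0,0,0]},
    {"delta_pos":[0.005,-0.025,0],"delta_rot":[0,0,0]},
    {"delta_pos":[0.005,-0.025,0],"delta_rot":[0,0,0]},
    {"delta_pos":[0.005,-0.025,0],"delta_rot":[0,0,0]},
    {"delta_pos":[0.005,-0.022,0],"delta_rot":[0,0,0]},
    {"delta_pos":[0.003,-0.016,0],"delta_rot":[0,0,0]},
    {"delta_pos":[0,0,0],"delta_rot":[0,0,0]},
    {"delta_pos":[0,0,0],"delta_rot":[0,0,0]}
  ]
}}

```text
t: 13.55
ee_pos: [0.4256, 0.0394, 0.1976]
tool_rot: [2.219, 2.224, -0.0]
contact_force: [0.5, -0.8, -0.1]
grip_width: 0.0585
finger_force: 21.7
```

Run:
```python
from h import *
im,m=pic("wrist")
o=readout.observe();p=o["ee_pos"];print(p,o["tool_rot"],o["grip_width"],o["finger_force"])
ov("w8.png",im,m,[(.425,.095,.085,.032),(.425,.095,0,.032)])
```

```text
[0.42604752 0.03936733 0.19762163] [2.21898082e+00 2.22346047e+00 3.02956432e-04] 0.05869807741296061 21.65475904068444
```

View pics/w8.png

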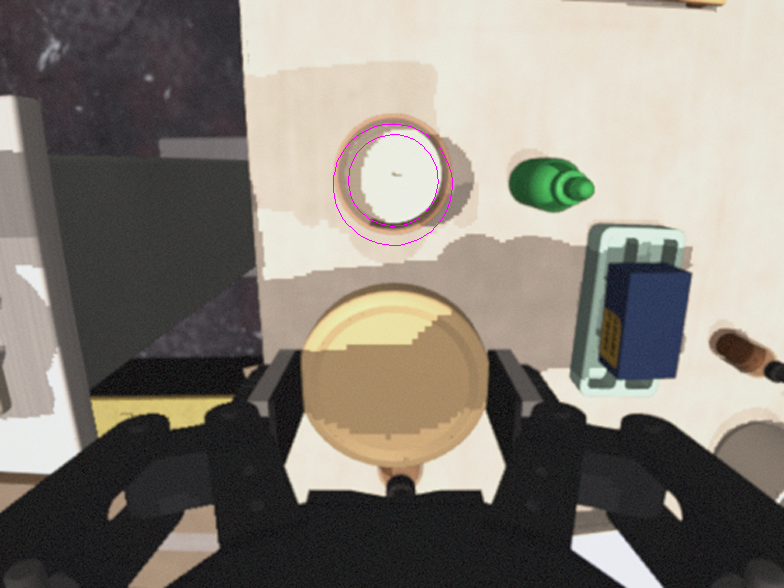

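The picture shows the jar rim spanning columns 334–451 and rows 114–232 at 1.4× scale, and the held lid spanning 301–488 by 284–467. I'll compute the offsets from those.

Run:
```python
from h import *
im,m=pic("wrist");o=readout.observe();p=np.array(o["ee_pos"]);print(p)
# lid predicted extents
def ext(x,y,zs,rad):
    P=np.array([w2p(m,[x+rad*np.cos(t),y+rad*np.sin(t),z]) for z in zs for t in np.linspace(0,6.28,60)])*1.4;return P.min(0).round(1),P.max(0).round(1)
for dy in(0,-.002):
  print("lid",dy,ext(p[0],p[1]+dy,[p[2]-.0015,p[2]+.0105],.031))
for y in(.099,.101,.103):print("jar",y,ext(.4245,y,[.085],.032))
# rim fit: lid edge detection check with hue mask
g=cv2.cvtColor(im,cv2.COLOR_RGB2HSV);H,S,V=[g[...,i].astype(int) for i in range(3)]
M=((H<18)&(S>60)&(V>80)).astype(np.uint8);M[:70]=0;M[180:]=0;M[:,:225]=0;M[:,335:]=0
c=max(cv2.findContours(M,cv2.RETR_EXTERNAL,cv2.CHAIN_APPROX_NONE)[0],key=cv2.contourArea);print("rim mask",np.array(cv2.boundingRect(c))*1.4)
M=((H>12)&(H<32)&(S>80)&(V>80)).astype(np.uint8);M[:195]=0;M[340:]=0;M[:,:205]=0;M[:,360:]=0
c=max(cv2.findContours(M,cv2.RETR_EXTERNAL,cv2.CHAIN_APPROX_NONE)[0],key=cv2.contourArea);print("lid mask",np.array(cv2.boundingRect(c))*1.4)
```

```text
[0.42622252 0.03932894 0.19763067]
lid 0 (array([293.4, 279.1]), array([492.1, 469.6]))
lid -0.002 (array([293.8, 285.2]), array([491.7, 474.7]))
jar 0.099 (array([330.5, 115.3]), array([450. , 237.2]))
jar 0.101 (array([330.4, 111.2]), array([450.1, 233.6]))
jar 0.103 (array([330.3, 107.2]), array([450.2, 230. ]))
rim mask [333.2 113.4 119.  121.8]
lid mask [301.  284.2 187.6 191.8]
```

Request:
{"op": "arm_command", "data": {
  "plan": [
    {"delta_pos":[0.02,0,0],"delta_rot":[0,0,0]},
    {"delta_pos":[0.022,-0.001,0],"delta_rot":[0,0,0]},
    {"delta_pos":[0.021,0,0.01],"delta_rot":[0,0,0]},
    {"delta_pos":[0,0,0.03],"delta_rot":[0,0,0]},
    {"delta_pos":[0,0,0.03],"delta_rot":[0,0,0]},
    {"delta_pos":[0,0,0.025],"delta_rot":[0,0,0]},
    {"delta_pos":[0,0,0.009],"delta_rot":[0,0,0]},
    {"delta_pos":[0,0,0],"delta_rot":[0,0,0]},
    {"delta_pos":[0,0,0],"delta_rot":[0,0,0]}
  ]
}}

```text
t: 14.55
ee_pos: [0.4254, 0.1025, 0.0945]
tool_rot: [2.219, 2.223, 0.001]
contact_force: [0.5, 0.0, -0.7]
grip_width: 0.0582
finger_force: 21.7
```

Run:
```python
from h import *
o=readout.observe();print(o["ee_pos"],o["tool_rot"],o["grip_width"],o["contact_force"])
```

```text
[0.42536063 0.10248586 0.09450257] [2.21924266e+00 2.22285858e+00 1.45421529e-03] 0.058171435132670576 [ 0.50975863  0.00265081 -0.73570727]
```

Request:
{"op": "arm_command", "data": {
  "plan": [
    {"delta_pos":[0,0,0.003],"delta_rot":[0,0,0]},
    {"delta_pos":[0,0,0.002],"delta_rot":[0,0,0]},
    {"delta_pos":[0,0,0],"delta_rot":[0,0,0]},
    {"delta_pos":[0,0,0],"delta_rot":[0,0,0]}
  ]
}}

```text
t: 14.95
ee_pos: [0.4245, 0.1024, 0.0891]
tool_rot: [2.219, 2.223, 0.001]
contact_force: [-0.7, 0.6, -0.2]
grip_width: 0.0586
finger_force: 21.7
```

Request:
{"op": "arm_command", "data": {
  "plan": [
    {"delta_pos":[0,0,0.001],"delta_rot":[0,0,0]},
    {"delta_pos":[0,0,0],"delta_rot":[0,0,0]},
    {"delta_pos":[0,0,0],"delta_rot":[0,0,0]}
  ]
}}

```text
t: 15.25
ee_pos: [0.4243, 0.1024, 0.0878]
tool_rot: [2.219, 2.224, 0.0]
contact_force: [0.3, 0.0, -0.8]
grip_width: 0.0585
finger_force: 21.7
```

Request:
{"op": "arm_command", "data": {
  "plan": [
    {"delta_pos":[0,0,0.001],"delta_rot":[0,0,0]},
    {"delta_pos":[0,0,0],"delta_rot":[0,0,0]},
    {"delta_pos":[0,0,0],"delta_rot":[0,0,0]}
  ]
}}

```text
t: 15.55
ee_pos: [0.4245, 0.1025, 0.087]
tool_rot: [2.219, 2.224, 0.001]
contact_force: [-0.2, -1.2, 2.1]
grip_width: 0.0585
finger_force: 22.1
```

Request:
{"op": "arm_command", "data": {
  "plan": [
    {"delta_pos":[0,0,0.001],"delta_rot":[0,0,0]},
    {"delta_pos":[0,0,0],"delta_rot":[0,0,0]},
    {"delta_pos":[0,0,0],"delta_rot":[0,0,0]}
  ]
}}

```text
t: 15.85
ee_pos: [0.4245, 0.1025, 0.0868]
tool_rot: [2.219, 2.223, 0.001]
contact_force: [-2.8, -0.8, 9.9]
grip_width: 0.0588
finger_force: 23.3
```

Request:
{"op": "arm_command", "data": {
  "plan": [
    {"delta_pos":[0,0,-0.001],"delta_rot":[0,0,0]},
    {"delta_pos":[0,0,0],"delta_rot":[0,0,0]},
    {"delta_pos":[0,0,0],"delta_rot":[0,0,0]}
  ]
}}

```text
t: 16.15
ee_pos: [0.4245, 0.1025, 0.087]
tool_rot: [2.219, 2.224, 0.001]
contact_force: [-1.1, 0.5, 4.1]
grip_width: 0.0583
finger_force: 22.3
```

Request:
{"op": "arm_command", "data": {
  "plan": [
    {"delta_pos":[0,0,0],"delta_rot":[0,0,0]},
    {"delta_pos":[0,0,0],"delta_rot":[0,0,0]},
    {"delta_pos":[0,0,0],"delta_rot":[0,0,0]},
    {"delta_pos":[0,0,0],"delta_rot":[0,0,0]},
    {"delta_pos":[0,0,-0.01],"delta_rot":[0,0,0]},
    {"delta_pos":[0,0,-0.03],"delta_rot":[0,0,0]},
    {"delta_pos":[0,0,-0.04],"delta_rot":[0,0,0]},
    {"delta_pos":[0,0,-0.03],"delta_rot":[0,0,0]},
    {"delta_pos":[-0.02,0,0],"delta_rot":[0,0,0]},
    {"delta_pos":[-0.03,0,0],"delta_rot":[0,0,0]},
    {"delta_pos":[0,0,0],"delta_rot":[0,0,0]},
    {"delta_pos":[0,0,0],"delta_rot":[0,0,0]}
  ],
  "claw": 0.0854
}}

```text
t: 17.35
ee_pos: [0.4245, 0.0521, 0.1974]
tool_rot: [2.221, 2.222, 0.001]
contact_force: [0.3, 0.7, 0.5]
grip_width: 0.0854
finger_force: 0.0
```

Run:
```python
from h import *
im,m=pic("wrist","w9.png")
o=readout.observe();p=o["ee_pos"];print(p,o["t"])
for n in("gold_lid","amber_jar"):print(n,[(np.round(b["box"]).tolist(),round(b["score"],2)) for b in nets.boxes_of(n,"wrist")[:3]])
def ext(x,y,zs,rad):
    P=np.array([w2p(m,[x+rad*np.cos(t),y+rad*np.sin(t),z]) for z in zs for t in np.linspace(0,6.28,60)]);return P.min(0).round(1),P.max(0).round(1)
print("lid pred",ext(.4253,.1,[.085,.097],.031),"top",ext(.4253,.1,[.097],.031),"rim",ext(.4253,.1,[.085],.032))
g=cv2.cvtColor(im,cv2.COLOR_RGB2HSV);H,S,V=[g[...,i].astype(int) for i in range(3)]
x0,x1=ext(.4253,.1,[.085],.05)
M=((H>18)&(H<32)&(S>80)&(V>90)).astype(np.uint8);R=np.zeros_like(M);R[max(int(x0[1]),0):int(x1[1]),int(x0[0]):int(x1[0])]=1
c=max(cv2.findContours(M*R,cv2.RETR_EXTERNAL,cv2.CHAIN_APPROX_NONE)[0],key=cv2.contourArea);b=cv2.boundingRect(c);print("lid mask",b[0],b[1],b[0]+b[2],b[1]+b[3])
# blue box, mould from here
M=((H>95)&(H<130)&(S>90)).astype(np.uint8);c=max(cv2.findContours(M,cv2.RETR_EXTERNAL,cv2.CHAIN_APPROX_NONE)[0],key=cv2.contourArea);print("blue",cv2.boundingRect(c))
```

```text
[0.42450182 0.05255058 0.19720024] 17.4
gold_lid [([282.0, 144.0, 88.0, 87.0], 0.88)]
amber_jar []
lid pred (array([238.8,  99.7]), array([324.6, 186.4])) top (array([238.8,  99.7]), array([324.6, 186.4])) rim (array([239.4,  99.2]), array([323.9, 184.6]))
lid mask 240 99 323 184
blue (428, 200, 64, 83)
```

The lid lies flat where predicted: mask 240–323 × 99–184 against a predicted 239–325 × 100–186. Moving to look at the blue box.

Request:
{"op": "arm_command", "data": {
  "plan": [
    {"delta_pos":[-0.01,0.02,0],"delta_rot":[0,0,0]},
    {"delta_pos":[-0.012,0.025,0],"delta_rot":[0,0,0]},
    {"delta_pos":[-0.012,0.025,0],"delta_rot":[0,0,0]},
    {"delta_pos":[-0.012,0.025,0],"delta_rot":[0,0,0]},
    {"delta_pos":[-0.012,0.025,0],"delta_rot":[0,0,0]},
    {"delta_pos":[-0.012,0.025,0],"delta_rot":[0,0,0]},
    {"delta_pos":[-0.012,0.028,0],"delta_rot":[0,0,0]},
    {"delta_pos":[0,0,0],"delta_rot":[0,0,0]},
    {"delta_pos":[0,0,0],"delta_rot":[0,0,0]}
  ]
}}

```text
t: 18.4
ee_pos: [0.5974, -0.0286, 0.1957]
tool_rot: [-2.217, -2.223, 0.002]
contact_force: [-0.6, -0.3, 0.6]
grip_width: 0.0853
finger_force: 0.0
```

Run:
```python
from h import *
im,m=pic("wrist","w10.png");o=readout.observe();print(o["ee_pos"],o["tool_rot"])
g=cv2.cvtColor(im,cv2.COLOR_RGB2HSV);H,S,V=[g[...,i].astype(int) for i in range(3)]
M=((H>95)&(H<130)&(S>90)).astype(np.uint8);M[:,:200]=0;M[:,380:]=0
c=max(cv2.findContours(M,cv2.RETR_EXTERNAL,cv2.CHAIN_APPROX_NONE)[0],key=cv2.contourArea)
print(cv2.boundingRect(c),len(c))
P=np.array([p2w(m,a,b,.058)[:2] for a,b in c[:,0]],np.float32);R=cv2.minAreaRect(P);print("rect@.058",np.round(R[0],4),np.round(R[1],4),R[2])
print(np.round(P.min(0),4),np.round(P.max(0),4))
x,y,w,h=cv2.boundingRect(c);cx=x+w//2
print("V col",[(v,int(V[v,cx]),int(S[v,cx])) for v in range(y-4,y+h+4,3)])
print("V row",[(u,int(V[y+h//2,u]),int(H[y+h//2,u])) for u in range(x-6,x+w+6,3)])
# left/right edge slopes
ys=range(y+8,y+h-8,2)
L=np.array([p2w(m,x+np.flatnonzero(M[v,x:x+w]).min(),v,.058)[:2] for v in ys]);Rr=np.array([p2w(m,x+np.flatnonzero(M[v,x:x+w]).max()+1,v,.058)[:2] for v in ys])
for E in(L,Rr):
    k=np.polyfit(E[:,1],E[:,0],1);print("edge x at y=0:",k[1].round(4),"slope",k[0].round(4))
```

```text
[ 0.59690327 -0.0284274   0.1961303 ] [-2.21708303e+00 -2.22346304e+00  1.76714833e-03]
(257, 114, 49, 88) 263
rect@.058 [0.5973 0.0046] [0.0404 0.0732] 0.7567399740219116
[ 0.577  -0.0323] [0.6177 0.041 ]
V col [(110, 213, 29), (113, 161, 32), (116, 122, 123), (119, 117, 126), (122, 118, 125), (125, 121, 122), (128, 117, 118), (131, 122, 125), (134, 120, 121), (137, 118, 125), (140, 124, 117), (143, 123, 122), (146, 121, 118), (149, 119, 124), (152, 118, 130), (155, 116, 134), (158, 117, 126), (161, 119, 120), (164, 115, 118), (167, 73, 112), (170, 73, 126), (173, 77, 113), (176, 74, 124), (179, 78, 124), (182, 71, 151), (185, 76, 121), (188, 70, 127), (191, 71, 122), (194, 75, 112), (197, 91, 109), (200, 88, 101), (203, 164, 34)]
V row [(251, 189, 65), (254, 222, 68), (257, 101, 113), (260, 119, 113), (263, 116, 112), (266, 121, 112), (269, 122, 115), (272, 122, 111), (275, 122, 113), (278, 117, 112), (281, 117, 112), (284, 119, 112), (287, 123, 111), (290, 120, 112), (293, 120, 113), (296, 120, 113), (299, 120, 113), (302, 116, 113), (305, 103, 110), (308, 122, 66), (311, 126, 69)]
edge x at y=0: 0.5778 slope -0.0178
edge x at y=0: 0.618 slope -0.0027
```

The box top is centred at about (0.5975, 0.0045), yaw about 0.6°, with sizes that match. Descending to grip it.

Request:
{"op": "arm_command", "data": {
  "plan": [
    {"delta_pos":[0.017,0,0.01],"delta_rot":[0,0,0]},
    {"delta_pos":[0.016,0,0.03],"delta_rot":[0,0,0]},
    {"delta_pos":[0,0,0.03],"delta_rot":[0,0,0]},
    {"delta_pos":[0,0,0.03],"delta_rot":[0,0,0]},
    {"delta_pos":[0,0,0.03],"delta_rot":[0,0,0]},
    {"delta_pos":[0,0,0.025],"delta_rot":[0,0,0]},
    {"delta_pos":[0,0,0.01],"delta_rot":[0,0,0]},
    {"delta_pos":[0,0,0],"delta_rot":[0,0,0]},
    {"delta_pos":[0,0,0],"delta_rot":[0,0,0]}
  ],
  "claw": 0.066
}}

```text
t: 19.35
ee_pos: [0.598, 0.0045, 0.0329]
tool_rot: [2.218, 2.224, 0.002]
contact_force: [0.2, -0.1, 0.6]
grip_width: 0.0659
finger_force: 0.0
```

Request:
{"op": "arm_command", "data": {
  "plan": [
    {"delta_pos":[0,0,0.001],"delta_rot":[0,0,0]},
    {"delta_pos":[0,0,0],"delta_rot":[0,0,0]},
    {"delta_pos":[0,0,0],"delta_rot":[0,0,0]},
    {"delta_pos":[0,0,0],"delta_rot":[0,0,0]},
    {"delta_pos":[0,0,0],"delta_rot":[0,0,0]},
    {"delta_pos":[0,0,0],"delta_rot":[0,0,0]}
  ],
  "claw": 0.038,
  "force": 25
}}

```text
t: 19.95
ee_pos: [0.5987, 0.0038, 0.0325]
tool_rot: [2.218, 2.222, 0.004]
contact_force: [-1.7, 0.9, 5.7]
grip_width: 0.0416
finger_force: 27.3
```

Request:
{"op": "arm_command", "data": {
  "plan": [
    {"delta_pos":[0,0,-0.01],"delta_rot":[0,0,0]},
    {"delta_pos":[0,0,-0.02],"delta_rot":[0,0,0]},
    {"delta_pos":[0,0,-0.03],"delta_rot":[0,0,0]},
    {"delta_pos":[0,0,-0.03],"delta_rot":[0,0,0]},
    {"delta_pos":[0,0,-0.03],"delta_rot":[0,0,0]},
    {"delta_pos":[0,0,0],"delta_rot":[0,0,0]},
    {"delta_pos":[0,0,0],"delta_rot":[0,0,0]}
  ]
}}

```text
t: 20.65
ee_pos: [0.5978, 0.0036, 0.1514]
tool_rot: [2.219, 2.223, 0.001]
contact_force: [-0.5, -0.6, -2.0]
grip_width: 0.0415
finger_force: 26.4
```

Run:
```python
from h import *
o=readout.observe();p=o["ee_pos"];print(p,o["grip_width"],o["finger_force"],o["t"])
im,m=pic("top","top1.png")
print("crop corners",[np.round(p2w(m,90+a/2.16,130+b/2.16,.031)[:2],4).tolist() for a,b in[(549,70),(740,47),(760,163),(569,190)]])
g=cv2.cvtColor(im,cv2.COLOR_RGB2HSV);H,S,V=[g[...,i].astype(int) for i in range(3)]
M=((S<42)&(V>150)).astype(np.uint8)
M=cv2.morphologyEx(M,cv2.MORPH_OPEN,np.ones((5,5),np.uint8))
n,l,s,c=cv2.connectedComponentsWithStats(M);i=l[185,394];print("comp",s[i])
cc=max(cv2.findContours((l==i).astype(np.uint8),cv2.RETR_EXTERNAL,cv2.CHAIN_APPROX_NONE)[0],key=cv2.contourArea)
for z in(.031,.025):
    P=np.array([p2w(m,a,b,z)[:2] for a,b in cc[:,0]],np.float32);R=cv2.minAreaRect(P);print("label",z,np.round(R[0],4),np.round(R[1],4),R[2])
# rack: contour hull
M=((H>18)&(H<32)&(S>95)&(V>110)).astype(np.uint8);Q=np.zeros_like(M);Q[160:230,98:185]=M[160:230,98:185]
Q=cv2.morphologyEx(Q,cv2.MORPH_OPEN,np.ones((3,3),np.uint8))
pts=cv2.findNonZero(Q)[:,0];P=np.array([p2w(m,a,b,.014)[:2] for a,b in pts],np.float32);R=cv2.minAreaRect(P);print("rack",np.round(R[0],4),np.round(R[1],4),R[2])
print("bench edge px",w2p(m,[.6,-.29,.031]))
```

```text
[0.5977812  0.00359637 0.15138715] 0.04152455434589328 26.4143505692482 20.65
crop corners [[0.6563, -0.1801], [0.68, -0.3919], [0.5512, -0.4042], [0.5253, -0.1961]]
comp [  304   128   161   180 19732]
label 0.031 [ 0.5323 -0.2654] [0.4155 0.3569] 0.08100582659244537
label 0.025 [ 0.5331 -0.2669] [0.4179 0.3589] 0.08101418614387512
rack [0.5907 0.2988] [0.1688 0.1074] 89.01744842529297
bench edge px [392.16413129 185.42954136]
```

Run:
```python
from h import *
im=cv2.cvtColor(cv2.imread('pics/top1.png'),cv2.COLOR_BGR2RGB).astype(int);m=eyes.camera_model("top")
M=((im[...,2]-im[...,0])>2).astype(np.uint8);Q=np.zeros_like(M);Q[140:230,335:450]=M[140:230,335:450]
Q=cv2.morphologyEx(cv2.medianBlur(Q,5),cv2.MORPH_OPEN,np.ones((5,5),np.uint8))
cc=max(cv2.findContours(Q,cv2.RETR_EXTERNAL,cv2.CHAIN_APPROX_NONE)[0],key=cv2.contourArea)
P=np.array([p2w(m,a,b,.031)[:2] for a,b in cc[:,0]],np.float32);R=cv2.minAreaRect(P);print("label",np.round(R[0],4),np.round(R[1],4),R[2],cv2.contourArea(P))
mu=cv2.moments(P);print(mu['m10']/mu['m00'],mu['m01']/mu['m00'],.5*np.degrees(np.arctan2(2*mu['mu11'],mu['mu20']-mu['mu02'])))
plan([.603,-.293,.15],6.8,12)
```

```text
label [ 0.6047 -0.2925] [0.1309 0.2113] 6.85751485824585 0.026659175601621232
0.6044457762835067 -0.292479739111554 -83.23973462769447
t 20.7 from [0.5968 0.0036 0.15  ] dp world [ 0.0062 -0.2966  0.    ] max/row 0.025 0.01
{"delta_pos":[-0.025, 0.0, 0.0],"delta_rot":[-0.0, -0.0, -0.01]},
{"delta_pos":[-0.025, 0.0, 0.0],"delta_rot":[-0.0, -0.0, -0.01]},
{"delta_pos":[-0.025, -0.0, 0.0],"delta_rot":[-0.0, -0.0, -0.01]},
{"delta_pos":[-0.025, -0.0, 0.0],"delta_rot":[-0.0, -0.0, -0.01]},
{"delta_pos":[-0.025, -0.0, 0.0],"delta_rot":[-0.0, -0.0, -0.01]},
{"delta_pos":[-0.025, -0.001, 0.0],"delta_rot":[-0.0, -0.0, -0.01]},
{"delta_pos":[-0.025, -0.001, 0.0],"delta_rot":[-0.0, -0.0, -0.01]},
{"delta_pos":[-0.025, -0.001, 0.0],"delta_rot":[-0.0, -0.0, -0.01]},
{"delta_pos":[-0.025, -0.001, 0.0],"delta_rot":[-0.0, -0.0, -0.01]},
{"delta_pos":[-0.025, -0.002, 0.0],"delta_rot":[-0.0, -0.0, -0.01]},
{"delta_pos":[-0.025, -0.002, 0.0],"delta_rot":[-0.0, -0.0, -0.01]},
{"delta_pos":[-0.025, -0.002, -0.0],"delta_rot":[-0.0, -0.0, -0.01]},
```

Request:
{"op": "arm_command", "data": {
  "plan": [
    {"delta_pos":[-0.025,0,0],"delta_rot":[0,0,-0.01]},
    {"delta_pos":[-0.025,0,0],"delta_rot":[0,0,-0.01]},
    {"delta_pos":[-0.025,0,0],"delta_rot":[0,0,-0.01]},
    {"delta_pos":[-0.025,0,0],"delta_rot":[0,0,-0.01]},
    {"delta_pos":[-0.025,0,0],"delta_rot":[0,0,-0.01]},
    {"delta_pos":[-0.025,-0.001,0],"delta_rot":[0,0,-0.01]},
    {"delta_pos":[-0.025,-0.001,0],"delta_rot":[0,0,-0.01]},
    {"delta_pos":[-0.025,-0.001,0],"delta_rot":[0,0,-0.01]},
    {"delta_pos":[-0.025,-0.001,0],"delta_rot":[0,0,-0.01]},
    {"delta_pos":[-0.025,-0.001,0],"delta_rot":[0,0,-0.01]},
    {"delta_pos":[-0.025,-0.001,0],"delta_rot":[0,0,-0.01]},
    {"delta_pos":[-0.025,-0.001,0],"delta_rot":[0,0,-0.01]}
  ]
}}

```text
t: 21.9
ee_pos: [0.6062, -0.2966, 0.1479]
tool_rot: [-2.078, -2.349, 0.002]
contact_force: [0.1, 0.8, -1.1]
grip_width: 0.0415
finger_force: 26.4
```

Request:
{"op": "arm_command", "data": {
  "plan": [
    {"delta_pos":[0,0,0.03],"delta_rot":[0,0,0]},
    {"delta_pos":[0,0,0.03],"delta_rot":[0,0,0]},
    {"delta_pos":[0,0,0.02],"delta_rot":[0,0,0]},
    {"delta_pos":[0,0,0],"delta_rot":[0,0,0]},
    {"delta_pos":[0,0,0],"delta_rot":[0,0,0]}
  ]
}}

```text
t: 22.4
ee_pos: [0.6065, -0.2956, 0.069]
tool_rot: [-2.079, -2.35, 0.002]
contact_force: [1.1, -0.3, -1.2]
grip_width: 0.0416
finger_force: 26.3
```

Run:
```python
from h import *
R=plan([.6043,-.2935,.05],6.8,1)
```

```text
t 22.4 from [ 0.6065 -0.2956  0.069 ] dp world [-0.0022  0.0021 -0.019 ] max/row 0.019 0.003
{"delta_pos":[0.002, -0.002, 0.019],"delta_rot":[-0.003, -0.002, 0.003]},
```

Request:
{"op": "arm_command", "data": {
  "plan": [
    {"delta_pos":[0.002,-0.002,0.013],"delta_rot":[-0.001,-0.001,0.003]},
    {"delta_pos":[0,0,0.012],"delta_rot":[0,0,0]},
    {"delta_pos":[0,0,0],"delta_rot":[0,0,0]},
    {"delta_pos":[0,0,0],"delta_rot":[0,0,0]}
  ]
}}

```text
t: 22.8
ee_pos: [0.6055, -0.2944, 0.0461]
tool_rot: [2.084, 2.349, 0.0]
contact_force: [-0.5, 0.5, -1.3]
grip_width: 0.0414
finger_force: 26.4
```

Request:
{"op": "arm_command", "data": {
  "plan": [
    {"delta_pos":[0,0,0.002],"delta_rot":[0,0,0]},
    {"delta_pos":[0,0,0],"delta_rot":[0,0,0]},
    {"delta_pos":[0,0,0],"delta_rot":[0,0,0]}
  ]
}}

```text
t: 23.1
ee_pos: [0.6057, -0.2945, 0.0443]
tool_rot: [2.084, 2.348, 0.0]
contact_force: [0.6, -1.4, -1.7]
grip_width: 0.0412
finger_force: 26.4
```

Request:
{"op": "arm_command", "data": {
  "plan": [
    {"delta_pos":[0.001,-0.001,0.003],"delta_rot":[0,0,0]},
    {"delta_pos":[0,0,0],"delta_rot":[0,0,0]},
    {"delta_pos":[0,0,0],"delta_rot":[0,0,0]}
  ]
}}

```text
t: 23.4
ee_pos: [0.6041, -0.2935, 0.0406]
tool_rot: [2.085, 2.349, -0.0]
contact_force: [-0.2, -1.1, -1.9]
grip_width: 0.0416
finger_force: 26.4
```

Request:
{"op": "arm_command", "data": {
  "plan": [
    {"delta_pos":[0,0,0.001],"delta_rot":[0,0,0]},
    {"delta_pos":[0,0,0],"delta_rot":[0,0,0]},
    {"delta_pos":[0,0,0],"delta_rot":[0,0,0]}
  ]
}}

```text
t: 23.7
ee_pos: [0.6043, -0.2936, 0.0397]
tool_rot: [2.085, 2.349, 0.0]
contact_force: [0.3, -0.2, -2.1]
grip_width: 0.0418
finger_force: 26.4
```

Request:
{"op": "arm_command", "data": {
  "plan": [
    {"delta_pos":[0,0,0.001],"delta_rot":[0,0,0]},
    {"delta_pos":[0,0,0],"delta_rot":[0,0,0]},
    {"delta_pos":[0,0,0],"delta_rot":[0,0,0]}
  ]
}}

```text
t: 24.0
ee_pos: [0.6045, -0.2937, 0.0395]
tool_rot: [2.084, 2.348, 0.0]
contact_force: [-1.4, 1.2, 3.3]
grip_width: 0.0414
finger_force: 27.0
```

Request:
{"op": "arm_command", "data": {
  "plan": [
    {"delta_pos":[0,0,0],"delta_rot":[0,0,0]},
    {"delta_pos":[0,0,0],"delta_rot":[0,0,0]},
    {"delta_pos":[0,0,0],"delta_rot":[0,0,0]},
    {"delta_pos":[0,0,-0.01],"delta_rot":[0,0,0]},
    {"delta_pos":[0,0,-0.03],"delta_rot":[0,0,0]},
    {"delta_pos":[0,0,-0.04],"delta_rot":[0,0,0]},
    {"delta_pos":[0,0,-0.04],"delta_rot":[0,0,0]},
    {"delta_pos":[0,0,-0.03],"delta_rot":[0,0,0]},
    {"delta_pos":[0,0,0],"delta_rot":[0,0,0]},
    {"delta_pos":[0,0,0],"delta_rot":[0,0,0]}
  ],
  "claw": 0.066
}}

```text
t: 25.0
ee_pos: [0.6048, -0.2937, 0.1906]
tool_rot: [2.082, 2.346, 0.001]
contact_force: [-0.6, 0.3, -0.5]
grip_width: 0.0658
finger_force: 0.0
```

Run:
```python
from h import *
im,m=pic("wrist","w11.png");o=readout.observe();print(o["ee_pos"],o["t"])
g=cv2.cvtColor(im,cv2.COLOR_RGB2HSV);H,S,V=[g[...,i].astype(int) for i in range(3)]
M=((H>95)&(H<130)&(S>90)).astype(np.uint8);M[:,:180]=0;M[:,400:]=0
cc=max(cv2.findContours(M,cv2.RETR_EXTERNAL,cv2.CHAIN_APPROX_NONE)[0],key=cv2.contourArea);print(cv2.boundingRect(cc))
P=np.array([p2w(m,a,b,.065)[:2] for a,b in cc[:,0]],np.float32);R=cv2.minAreaRect(P);print("blue",np.round(R[0],4),np.round(R[1],4),R[2])
M=((im[...,2].astype(int)-im[...,0])>2).astype(np.uint8);q=w2p(m,[.604,-.2925,.031]);print(q)
plan([.600,-.03,.19],0,12)
```

```text
[ 0.60394115 -0.29333636  0.18876524] 25.05
(257, 152, 49, 89)
blue [ 0.6049 -0.2919] [0.0398 0.0752] 6.966098785400391
[279.55003499 189.51122368]
t 25.05 from [ 0.6039 -0.2933  0.1888] dp world [-0.0039  0.2633  0.0012] max/row 0.022 0.01
{"delta_pos":[0.022, 0.002, -0.0],"delta_rot":[0.0, 0.0, 0.01]},
{"delta_pos":[0.022, 0.002, -0.0],"delta_rot":[0.0, 0.0, 0.01]},
{"delta_pos":[0.022, 0.002, -0.0],"delta_rot":[0.0, 0.0, 0.01]},
{"delta_pos":[0.022, 0.002, -0.0],"delta_rot":[0.0, 0.0, 0.01]},
{"delta_pos":[0.022, 0.001, -0.0],"delta_rot":[0.0, 0.0, 0.01]},
{"delta_pos":[0.022, 0.001, -0.0],"delta_rot":[0.0, 0.0, 0.01]},
{"delta_pos":[0.022, 0.001, -0.0],"delta_rot":[0.0, 0.0, 0.01]},
{"delta_pos":[0.022, 0.001, -0.0],"delta_rot":[0.0, 0.0, 0.01]},
{"delta_pos":[0.022, 0.001, -0.0],"delta_rot":[0.0, 0.0, 0.01]},
{"delta_pos":[0.022, 0.0, -0.0],"delta_rot":[0.0, 0.0, 0.01]},
{"delta_pos":[0.022, 0.0, -0.0],"delta_rot":[0.0, 0.0, 0.01]},
{"delta_pos":[0.022, -0.0, -0.0],"delta_rot":[0.0, 0.0, 0.01]},
```

The blue box sits at (0.605, -0.292), yaw 7.0°, on the label box's middle at (0.604, -0.2925), yaw 6.8°. Now the mould.

Request:
{"op": "arm_command", "data": {
  "plan": [
    {"delta_pos":[0.022,0.002,0],"delta_rot":[0,0,0.01]},
    {"delta_pos":[0.022,0.002,0],"delta_rot":[0,0,0.01]},
    {"delta_pos":[0.022,0.002,0],"delta_rot":[0,0,0.01]},
    {"delta_pos":[0.022,0.002,0],"delta_rot":[0,0,0.01]},
    {"delta_pos":[0.022,0.001,0],"delta_rot":[0,0,0.01]},
    {"delta_pos":[0.022,0.001,0],"delta_rot":[0,0,0.01]},
    {"delta_pos":[0.022,0.001,0],"delta_rot":[0,0,0.01]},
    {"delta_pos":[0.022,0.001,0],"delta_rot":[0,0,0.01]},
    {"delta_pos":[0.022,0.001,0],"delta_rot":[0,0,0.01]},
    {"delta_pos":[0.022,0,0],"delta_rot":[0,0,0.01]},
    {"delta_pos":[0.022,0,0],"delta_rot":[0,0,0.01]},
    {"delta_pos":[0.022,0,0],"delta_rot":[0,0,0.01]}
  ],
  "claw": 0.0854
}}

```text
t: 26.25
ee_pos: [0.5989, -0.0281, 0.1865]
tool_rot: [-2.222, -2.219, 0.004]
contact_force: [-0.4, -1.1, 0.5]
grip_width: 0.0853
finger_force: 0.0
```

Request:
{"op": "arm_command", "data": {
  "plan": [
    {"delta_pos":[0,0,0],"delta_rot":[0,0,0]},
    {"delta_pos":[0,0,0],"delta_rot":[0,0,0]}
  ]
}}

```text
t: 26.45
ee_pos: [0.5993, -0.0287, 0.187]
tool_rot: [-2.221, -2.221, 0.004]
contact_force: [-0.5, -0.5, -0.4]
grip_width: 0.0855
finger_force: 0.0
```

Run:
```python
from h import *
im,m=pic("wrist","w12.png");o=readout.observe();print(o["ee_pos"],o["t"])
g=cv2.cvtColor(im,cv2.COLOR_RGB2HSV);H,S,V=[g[...,i].astype(int) for i in range(3)]
x,y=.6,-.001
a=w2p(m,[x-.05,y+.085,.024]).astype(int);b=w2p(m,[x+.05,y-.085,.024]).astype(int);print(a,b)
Q=np.zeros(H.shape,np.uint8);Q[max(a[1],0):b[1],a[0]:b[0]]=((H>40)&(H<100)&(S>18))[max(a[1],0):b[1],a[0]:b[0]]
Q=cv2.morphologyEx(cv2.medianBlur(Q,3),cv2.MORPH_OPEN,np.ones((5,5),np.uint8))
cc=max(cv2.findContours(Q,cv2.RETR_EXTERNAL,cv2.CHAIN_APPROX_NONE)[0],key=cv2.contourArea);print(cv2.boundingRect(cc),cv2.contourArea(cc))
P=np.array([p2w(m,a,b,.024)[:2] for a,b in cc[:,0]],np.float32);R=cv2.minAreaRect(P);print("mould",np.round(R[0],4),np.round(R[1],4),R[2])
```

```text
[ 0.59953649 -0.02929168  0.18730422] 26.5
[224  63] [332 247]
(248, 85, 70, 141) 9126.5
mould [0.5994 0.0011] [0.1287 0.0613] 88.57490539550781
```

Request:
{"op": "arm_command", "data": {
  "plan": [
    {"delta_pos":[0.015,0,0.01],"delta_rot":[0,0,0.012]},
    {"delta_pos":[0.015,0,0.03],"delta_rot":[0,0,0.012]},
    {"delta_pos":[0,0,0.035],"delta_rot":[0,0,0]},
    {"delta_pos":[0,0,0.035],"delta_rot":[0,0,0]},
    {"delta_pos":[0,0,0.03],"delta_rot":[0,0,0]},
    {"delta_pos":[0,0,0.025],"delta_rot":[0,0,0]},
    {"delta_pos":[0,0,0.012],"delta_rot":[0,0,0]},
    {"delta_pos":[0,0,0],"delta_rot":[0,0,0]},
    {"delta_pos":[0,0,0],"delta_rot":[0,0,0]},
    {"delta_pos":[0,0,0],"delta_rot":[0,0,0]}
  ]
}}

```text
t: 27.5
ee_pos: [0.6021, 0.0006, 0.0133]
tool_rot: [2.247, 2.191, 0.004]
contact_force: [0.0, 0.9, 0.0]
grip_width: 0.0854
finger_force: 0.0
```

Run:
```python
from h import *
plan([.5995,.001,.003],-1.4,1)
```

```text
t 27.5 from [6.021e-01 6.000e-04 1.330e-02] dp world [-0.0026  0.0004 -0.0103] max/row 0.01 0.004
{"delta_pos":[0.0, -0.003, 0.01],"delta_rot":[0.004, 0.001, -0.001]},
```

Request:
{"op": "arm_command", "data": {
  "plan": [
    {"delta_pos":[0,-0.002,0.01],"delta_rot":[0,0,0]},
    {"delta_pos":[0,0,0],"delta_rot":[0,0,0]},
    {"delta_pos":[0,0,0],"delta_rot":[0,0,0]}
  ]
}}

```text
t: 27.8
ee_pos: [0.5983, 0.0009, 0.0015]
tool_rot: [2.248, 2.193, -0.0]
contact_force: [0.2, -0.3, -0.3]
grip_width: 0.0859
finger_force: 0.0
```

Request:
{"op": "arm_command", "data": {
  "plan": [
    {"delta_pos":[0,0,0],"delta_rot":[0,0,0]},
    {"delta_pos":[0,0,0],"delta_rot":[0,0,0]},
    {"delta_pos":[0,0,0],"delta_rot":[0,0,0]},
    {"delta_pos":[0,0,0],"delta_rot":[0,0,0]},
    {"delta_pos":[0,0,0],"delta_rot":[0,0,0]}
  ],
  "claw": 0.055,
  "force": 35
}}

```text
t: 28.3
ee_pos: [0.5991, 0.0009, 0.002]
tool_rot: [2.248, 2.192, 0.001]
contact_force: [-0.1, 0.3, 3.1]
grip_width: 0.0612
finger_force: 39.7
```

Request:
{"op": "arm_command", "data": {
  "plan": [
    {"delta_pos":[0,0,-0.01],"delta_rot":[0,0,0]},
    {"delta_pos":[0,0,-0.02],"delta_rot":[0,0,0]},
    {"delta_pos":[0,0,-0.03],"delta_rot":[0,0,0]},
    {"delta_pos":[0,0,-0.03],"delta_rot":[0,0,0]},
    {"delta_pos":[0,0,-0.03],"delta_rot":[0,0,0]},
    {"delta_pos":[0,0,-0.03],"delta_rot":[0,0,0]},
    {"delta_pos":[0,0,-0.03],"delta_rot":[0,0,0]},
    {"delta_pos":[0,0,0],"delta_rot":[0,0,0]},
    {"delta_pos":[0,0,0],"delta_rot":[0,0,0]}
  ]
}}

```text
t: 29.2
ee_pos: [0.5986, 0.001, 0.1821]
tool_rot: [2.247, 2.192, 0.002]
contact_force: [0.2, 0.6, -1.1]
grip_width: 0.0615
finger_force: 39.4
```

Run:
```python
from h import *
m=eyes.camera_model("top")
for n,u,v in[("valve tip",186,158),("red handle end",213,146),("pot edge",235,130)]:print(n,[np.round(p2w(m,u,v,z),3).tolist() for z in(.05,.1,.15,.2)])
s=eyes.camera_model("scene")
for n,u,v in[("valve lower",238,178),("red handle",252,145)]:print("scene",n,[np.round(p2w(s,u,v,z),3).tolist() for z in(.05,.1,.15,.2)])
o=readout.observe();print(o["ee_pos"],o["grip_width"],o["finger_force"])
plan([.591,.2988,.21],-1.0,12)
```

```text
valve tip [[0.667, 0.186, 0.05], [0.654, 0.176, 0.1], [0.64, 0.167, 0.15], [0.627, 0.158, 0.2]]
red handle end [[0.695, 0.124, 0.05], [0.68, 0.117, 0.1], [0.665, 0.111, 0.15], [0.651, 0.105, 0.2]]
pot edge [[0.732, 0.073, 0.05], [0.716, 0.069, 0.1], [0.699, 0.065, 0.15], [0.683, 0.062, 0.2]]
scene valve lower [[0.663, 0.166, 0.05], [0.605, 0.121, 0.1], [0.546, 0.076, 0.15], [0.488, 0.032, 0.2]]
scene red handle [[0.816, 0.226, 0.05], [0.746, 0.177, 0.1], [0.675, 0.127, 0.15], [0.605, 0.078, 0.2]]
[0.59856818 0.00103691 0.18211656] 0.06145002079422256 39.415521025657654
t 29.2 from [0.5986 0.001  0.1821] dp world [-0.0076  0.2978  0.0279] max/row 0.025 0.001
{"delta_pos":[0.025, -0.001, -0.002],"delta_rot":[0.0, 0.0, -0.001]},
{"delta_pos":[0.025, -0.001, -0.002],"delta_rot":[0.0, 0.0, -0.001]},
{"delta_pos":[0.025, -0.001, -0.002],"delta_rot":[0.0, 0.0, -0.001]},
{"delta_pos":[0.025, -0.001, -0.002],"delta_rot":[0.0, 0.0, -0.001]},
{"delta_pos":[0.025, -0.001, -0.002],"delta_rot":[0.0, 0.0, -0.001]},
{"delta_pos":[0.025, -0.001, -0.002],"delta_rot":[0.0, 0.0, -0.001]},
{"delta_pos":[0.025, -0.001, -0.002],"delta_rot":[0.0, 0.0, -0.001]},
{"delta_pos":[0.025, -0.001, -0.002],"delta_rot":[0.0, 0.0, -0.001]},
{"delta_pos":[0.025, -0.001, -0.002],"delta_rot":[0.0, 0.0, -0.001]},
{"delta_pos":[0.025, -0.001, -0.002],"delta_rot":[0.0, 0.0, -0.001]},
{"delta_pos":[0.025, -0.001, -0.002],"delta_rot":[0.0, 0.0, -0.001]},
{"delta_pos":[0.025, -0.001, -0.002],"delta_rot":[0.0, 0.0, -0.001]},
```

Request:
{"op": "arm_command", "data": {
  "plan": [
    {"delta_pos":[0.01,-0.025,0],"delta_rot":[0,0,0]},
    {"delta_pos":[0.02,-0.025,0],"delta_rot":[0,0,0]},
    {"delta_pos":[0.03,-0.01,0],"delta_rot":[0,0,-0.001]},
    {"delta_pos":[0.03,-0.001,0],"delta_rot":[0,0,-0.001]},
    {"delta_pos":[0.03,0,0],"delta_rot":[0,0,-0.001]},
    {"delta_pos":[0.03,0,0],"delta_rot":[0,0,-0.001]},
    {"delta_pos":[0.03,0,0],"delta_rot":[0,0,-0.001]},
    {"delta_pos":[0.03,0,0],"delta_rot":[0,0,-0.001]},
    {"delta_pos":[0.03,0.01,0],"delta_rot":[0,0,-0.001]},
    {"delta_pos":[0.03,0.02,0],"delta_rot":[0,0,0]},
    {"delta_pos":[0.027,0.022,0],"delta_rot":[0,0,0]},
    {"delta_pos":[0,0,0],"delta_rot":[0,0,0]}
  ]
}}

```text
t: 30.4
ee_pos: [0.5961, 0.3014, 0.1765]
tool_rot: [-2.238, -2.204, 0.006]
contact_force: [-0.3, -1.7, -2.4]
grip_width: 0.0614
finger_force: 39.3
```

Run:
```python
from h import *
o=readout.observe();p=o["ee_pos"];print(p,o["grip_width"],o["finger_force"])
im,m=pic("wrist")
def rect(x,y,z,w,l,d):
    a=np.radians(d);X=np.array([np.cos(a),np.sin(a)]);Y=np.array([-X[1],X[0]]);return [[*(np.array([x,y])+i*w/2*X+j*l/2*Y),z] for i,j in((-1,-1),(-1,1),(1,1),(1,-1))]
ov("w13.png",im,m,[],[rect(.5907,.2988,.014,.11,.169,-1),rect(p[0],p[1],p[2]-.002+.024,.062,.13,-1)],f=1.0)
t,mt=pic("top");t2=cv2.cvtColor(t[225:300,200:340],cv2.COLOR_RGB2BGR);sc,_=pic("scene");s2=cv2.cvtColor(sc[210:320,170:310],cv2.COLOR_RGB2BGR)
c=np.zeros((420,800,3),np.uint8);c[:,:560]=cv2.imread('pics/w13.png');c[:128,560:]=cv2.resize(t2,(240,128),interpolation=cv2.INTER_CUBIC);c[130:319,560:]=cv2.resize(s2,(240,189),interpolation=cv2.INTER_CUBIC);cv2.imwrite('pics/w13.png',c)
plan([.5907,.2988,.05],-1,1)
```

```text
[0.59612629 0.30140376 0.17648712] 0.06139285559302324 39.325289726257324
t 30.55 from [0.5945 0.2977 0.1788] dp world [-0.0038  0.0011 -0.1288] max/row 0.129 0.003
{"delta_pos":[0.001, -0.003, 0.129],"delta_rot":[-0.003, 0.003, -0.0]},
```

View pics/w13.png

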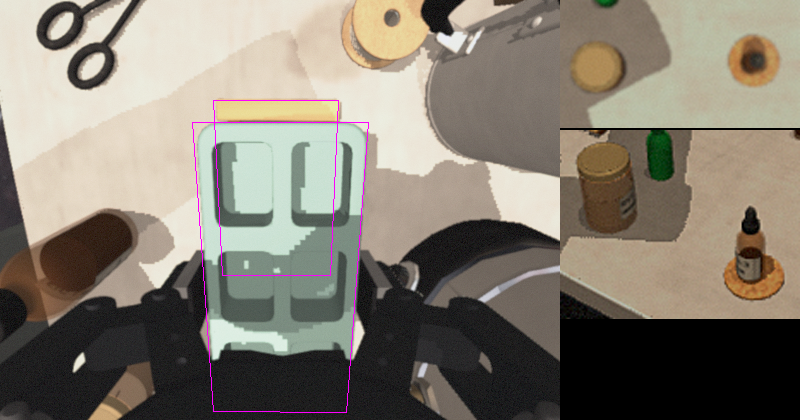

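The picture confirms the lid is square on the jar and the dropper is upright in the coaster's middle. The mould is held straight and the rack overlay fits. The forearm passes above the tall amber bottle, so I'll check that clearance before descending.

Run:
```python
from h import *
from scipy.optimize import least_squares
o=readout.observe();q=np.array(o["qpos"]);p=np.array(o["ee_pos"]);print(np.round(q,3),p)
D=[([-1.142,.241,.005,1.335],[.208,-.455,.231]),([-.00565,.3122,.3076,1.5663],[.5429,-.0031,.3115]),(q[:4],p)]
A=[];B=[]
for a,x in D:
    s,c=np.sin(a[1]),np.cos(a[1]);P=a[1]-a[2]
    A+=[[s,c,np.cos(P),0],[c,-s,-np.sin(P),1]];B+=[np.hypot(x[0],x[1]),x[2]]
r_=np.linalg.lstsq(np.array(A),np.array(B),rcond=None);L1,off,L2,hT=r_[0];print("L1,off,L2,h-T",r_[0],r_[1])
for r0,z in((.662,.016),(.662,.05)):
    f=lambda v:[L1*np.sin(v[0])+off*np.cos(v[0])+L2*np.cos(v[1])-r0,L1*np.cos(v[0])-off*np.sin(v[0])-L2*np.sin(v[1])+hT-z]
    v=least_squares(f,[.8,.3]).x;d=(r0-.49)/np.cos(v[1]);print("q2,pitch",v,"forearm centre above TCP-wrist at r=.49:",(r0-.49)*np.tan(v[1]))
m=eyes.camera_model("top")
im,mt=pic("top");print("bottle",nets.boxes_of("amber_bottle","top")[:1]);print(p2w(m,170,268,0)[:2],p2w(m,140,267,.164)[:2],w2p(m,[.419,.252,.164]))
```

```text
[ 4.650e-01  6.040e-01  4.220e-01  1.393e+00 -2.000e-03  2.054e+00] [0.59449296 0.2976951  0.17884141]
L1,off,L2,h-T [ 0.48872428  0.00159995  0.39220917 -0.15144143] [1.49320368e-06]
q2,pitch [0.72094042 0.531035  ] forearm centre above TCP-wrist at r=.49: 0.10101700457606481
q2,pitch [0.68700346 0.46364683] forearm centre above TCP-wrist at r=.49: 0.08599983185593817
bottle [{'box': [149.5, 264.9, 37.6, 31.1], 'score': 0.74}]
[0.4184921  0.22844953] [0.41741372 0.25218625] [140.11377086 266.18835302]
```

The clearance is ample: forearm at about 0.35 m above the 0.164 m cap. Descending onto the rack.

Request:
{"op": "arm_command", "data": {
  "plan": [
    {"delta_pos":[0,-0.003,0.02],"delta_rot":[-0.002,0.002,0]},
    {"delta_pos":[0,0,0.03],"delta_rot":[0,0,0]},
    {"delta_pos":[0,0,0.03],"delta_rot":[0,0,0]},
    {"delta_pos":[0,0,0.03],"delta_rot":[0,0,0]},
    {"delta_pos":[0,0,0.025],"delta_rot":[0,0,0]},
    {"delta_pos":[0,0,0.01],"delta_rot":[0,0,0]},
    {"delta_pos":[0,0,0],"delta_rot":[0,0,0]},
    {"delta_pos":[0,0,0],"delta_rot":[0,0,0]},
    {"delta_pos":[0,0,0],"delta_rot":[0,0,0]}
  ]
}}

```text
t: 31.55
ee_pos: [0.5947, 0.2992, 0.0386]
tool_rot: [2.24, 2.199, 0.011]
contact_force: [-0.1, 0.2, -1.0]
grip_width: 0.0613
finger_force: 39.3
```

Run:
```python
from h import *
plan([.591,.2990,.017],-1,1)
```

```text
t 31.55 from [0.5947 0.2992 0.0386] dp world [-0.0037 -0.0002 -0.0216] max/row 0.022 0.007
{"delta_pos":[-0.0, -0.004, 0.022],"delta_rot":[0.007, -0.003, -0.001]},
```

Request:
{"op": "arm_command", "data": {
  "plan": [
    {"delta_pos":[0,-0.003,0.01],"delta_rot":[0.003,-0.001,0]},
    {"delta_pos":[0,0,0.006],"delta_rot":[0,0,0]},
    {"delta_pos":[0,0,0],"delta_rot":[0,0,0]},
    {"delta_pos":[0,0,0],"delta_rot":[0,0,0]},
    {"delta_pos":[0,0,0],"delta_rot":[0,0,0]}
  ]
}}

```text
t: 32.05
ee_pos: [0.5904, 0.2989, 0.0203]
tool_rot: [2.241, 2.201, 0.001]
contact_force: [0.5, 0.5, -1.4]
grip_width: 0.0612
finger_force: 39.3
```

Run:
```python
from h import *
plan([.591,.2990,.017],-1,1)
```

```text
t 32.05 from [0.5904 0.2989 0.0203] dp world [ 0.0006  0.0001 -0.0033] max/row 0.003 0.0
{"delta_pos":[0.0, 0.001, 0.003],"delta_rot":[0.0, -0.0, -0.0]},
```

Request:
{"op": "arm_command", "data": {
  "plan": [
    {"delta_pos":[0,0,0.003],"delta_rot":[0,0,0]},
    {"delta_pos":[0,0,0],"delta_rot":[0,0,0]},
    {"delta_pos":[0,0,0],"delta_rot":[0,0,0]}
  ]
}}

```text
t: 32.35
ee_pos: [0.5902, 0.2988, 0.0172]
tool_rot: [-2.241, -2.201, -0.0]
contact_force: [0.8, 0.1, -1.1]
grip_width: 0.061
finger_force: 39.3
```

Request:
{"op": "arm_command", "data": {
  "plan": [
    {"delta_pos":[0,0,0.001],"delta_rot":[0,0,0]},
    {"delta_pos":[0,0,0],"delta_rot":[0,0,0]},
    {"delta_pos":[0,0,0],"delta_rot":[0,0,0]}
  ]
}}

```text
t: 32.65
ee_pos: [0.5903, 0.2988, 0.0163]
tool_rot: [-2.241, -2.201, -0.0]
contact_force: [0.5, 0.2, -2.4]
grip_width: 0.0617
finger_force: 39.3
```

Request:
{"op": "arm_command", "data": {
  "plan": [
    {"delta_pos":[0,0,0.001],"delta_rot":[0,0,0]},
    {"delta_pos":[0,0,0],"delta_rot":[0,0,0]},
    {"delta_pos":[0,0,0],"delta_rot":[0,0,0]}
  ]
}}

```text
t: 32.95
ee_pos: [0.5905, 0.2988, 0.016]
tool_rot: [2.241, 2.201, 0.001]
contact_force: [-1.5, -0.3, 3.3]
grip_width: 0.061
finger_force: 40.0
```

Contact made at the expected height. Releasing and lifting clear.

Request:
{"op": "arm_command", "data": {
  "plan": [
    {"delta_pos":[0,0,0],"delta_rot":[0,0,0]},
    {"delta_pos":[0,0,0],"delta_rot":[0,0,0]},
    {"delta_pos":[0,0,0],"delta_rot":[0,0,0]},
    {"delta_pos":[0,0,0],"delta_rot":[0,0,0]},
    {"delta_pos":[0,0,-0.01],"delta_rot":[0,0,0]},
    {"delta_pos":[0,0,-0.03],"delta_rot":[0,0,0]},
    {"delta_pos":[0,0,-0.04],"delta_rot":[0,0,0]},
    {"delta_pos":[0,0,-0.04],"delta_rot":[0,0,0]},
    {"delta_pos":[0,0,-0.04],"delta_rot":[0,0,0]},
    {"delta_pos":[0,0,-0.02],"delta_rot":[0,0,0]},
    {"delta_pos":[0,0,0],"delta_rot":[0,0,0]},
    {"delta_pos":[0,0,0],"delta_rot":[0,0,0]}
  ],
  "claw": 0.0854
}}

```text
t: 34.15
ee_pos: [0.5904, 0.2988, 0.1958]
tool_rot: [2.241, 2.201, 0.002]
contact_force: [-0.7, 0.4, -0.5]
grip_width: 0.0854
finger_force: 0.0
```

Request:
{"op": "arm_command", "data": {
  "plan": [
    {"delta_pos":[-0.03,-0.03,0],"delta_rot":[0,0,0]},
    {"delta_pos":[-0.03,-0.03,0],"delta_rot":[0,0,0]},
    {"delta_pos":[-0.03,-0.02,0],"delta_rot":[0,0,0]},
    {"delta_pos":[-0.03,0,0],"delta_rot":[0,0,0]},
    {"delta_pos":[-0.03,0,0],"delta_rot":[0,0,0]},
    {"delta_pos":[-0.03,0,0],"delta_rot":[0,0,0]},
    {"delta_pos":[-0.03,0,0],"delta_rot":[0,0,0]},
    {"delta_pos":[-0.03,0,0],"delta_rot":[0,0,0]},
    {"delta_pos":[0,0,0],"delta_rot":[0,0,0]},
    {"delta_pos":[0,0,0],"delta_rot":[0,0,0]}
  ]
}}

```text
t: 35.15
ee_pos: [0.5049, 0.0597, 0.1936]
tool_rot: [-2.241, -2.198, 0.003]
contact_force: [0.5, 0.2, -0.1]
grip_width: 0.0856
finger_force: 0.0
```

Run:
```python
from h import *
t,m=pic("top");s,_=pic("scene");print(readout.observe()["ee_pos"])
def rect(x,y,z,w,l,d):
    a=np.radians(d);X=np.array([np.cos(a),np.sin(a)]);Y=np.array([-X[1],X[0]]);return [[*(np.array([x,y])+i*w/2*X+j*l/2*Y),z] for i,j in((-1,-1),(-1,1),(1,1),(1,-1))]
ov("f1.png",t,m,[],[rect(.5907,.2988,.014,.11,.169,-1),rect(.6043,-.2925,.031,.135,.213,6.8)],f=2.0)
a=cv2.imread('pics/f1.png')[270:600,190:910];a=cv2.resize(a,(655,300));b=cv2.cvtColor(s,cv2.COLOR_RGB2BGR)[140:350,110:480];b=cv2.resize(b,(529,300),interpolation=cv2.INTER_CUBIC)
c=np.zeros((600,655,3),np.uint8);c[:300]=a;c[300:,:529]=b;cv2.imwrite('pics/final.png',c)
```

```text
[0.50536697 0.06081774 0.19417272]
```

View pics/final.png

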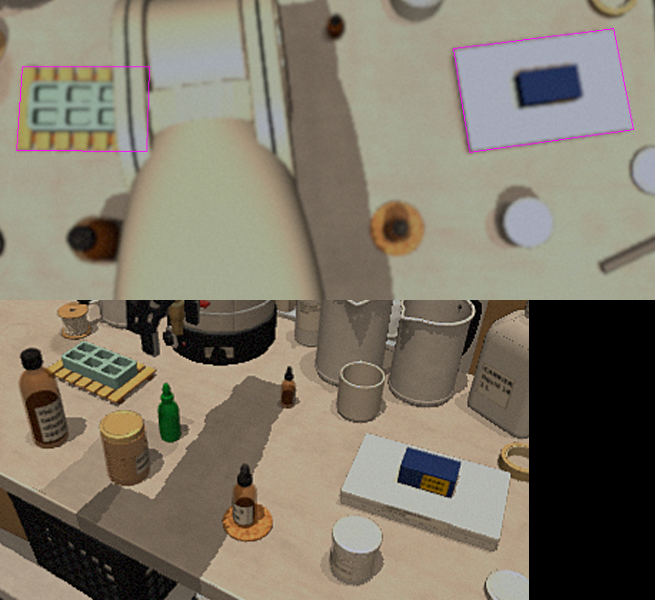

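The final picture shows everything in place: mould lengthwise on the rack, lid on the jar, dropper upright on the coaster, and blue box centred along the label box. The amber bottle and the candle are still standing, so I'm handing in.

```bash
python3 -c "
from rig import r
print(r.hand_in())"
```

```text
the job is handed in; nothing more can be done
None
```

The job is handed in at about 35 s on the robot's clock: pile taken apart in order, dropper, lid, blue box and mould each on their place, amber bottle and candle still standing; no verdict came back.

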